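# Make the specimen stage light-tight and hold the shield down

### The arm

A 7-joint arm with a two-finger parallel gripper is mounted at the origin on the work surface. World frame = base frame: x ahead of the robot, y to its left, z up, the work surface at z = 0. Lengths are in m, angles in degrees, forces in N, time in s.
With the tool pointing down it reaches from about 0.35 to 0.9 m from the base axis. Payload 7.2 kg.
Tool frame: the origin (TCP) lies between the finger pads; the fingertips stand ahead of it and the grasp point (between the pads) lies 3 mm ahead of it (robot.finger_overhang is the z of the fingertips in the tool frame, in m); z points along the fingers, y is the direction in which the jaws open and shut (so a half turn about z gives the same grasp; the last joint's range is limited). The gripper opens to 85 mm and grips with 20 to 120 N. Pads are 22 mm wide; open, the fingers measure 114 mm over their backs; the gripper's body (76 mm by 85 mm) begins 54 mm behind the grasp point. The pads swing forward as they close: fully open they stand 13 mm farther back than shut.
Start: joints at [67.311, 23.554, -0.728, 91.456, 0.321, 64.991, -4.71], TCP at [0.201, -0.592, 0.253] pointing down, gripper open.
Joint ranges: [-169.25, 169.25], [-16.82, 113.86], [-84.01, 82.57], [7.8, 145.47], [-59.2, 239.2], [7.22, 106.19], [-163.78, 163.78]. Speed limits (degrees/s): [136.94, 136.94, 172.46, 172.46, 180, 180, 180].

### API

Orientations are given as [roll, pitch, yaw] about the fixed x, y, z axes, in that order (R = Rz(yaw) Ry(pitch) Rx(roll)).
In Python, from workcell import robot gives the robot as it stands. The module is installed in compiled form; this text tells all that it offers.
- The arm moves only by the tool send_rows, never from a script. Its argument "moves" is a list of rows, each a list of 2 entries, a list of its own where there are three numbers: the shift along the tool's x, y, z in mm, then the turn, a rotation vector about the tool's x, y, z in rad. In form: [[[tx, ty, tz], [wx, wy, wz]], ...]. A call has 1 to 5 rows; each row shifts and turns the pose as measured when the row begins, along the tool's axes as they then stand; what a row does not reach is not made up. A row lasts 1/10 s, in which the tool goes at most 50 mm and 8.59 degrees, less where a joint would pass 70% of its speed; a pose out of reach is approached as far as the arm can. A call is refused whole if a number of a shift passes 50 or a number of a turn 0.15, either way. A call with a gripper value outside its range is refused whole. "fingers" is the opening, from -1 (shut) to 1 (fully open), set as the call begins (left out, the last holds). The fingers move at their own pace and stop on an object; "grip_force" is the grip in N (left out, the last holds). Time passes only in rows, so rows that do not move let the fingers close. It gives the time, the measured TCP pose, the force and the opening at its end, in the units of the state.
- robot.get_obs(): the state, without advancing time (a new reading comes with each control period).
- robot.capture(name): name is "scene" or "top" or "wrist"; returns the picture (384x512x3 uint8, red, green, blue); there is no depth.
- robot.camera_info(name): a dict with "fovy" (degrees; the focal length in pixels is half the picture's height over the tangent of half this angle, whatever the lens; pixels are square), "cx", "cy" (the principal point, pixels), "rvec" (rotation vector, rad) and "tvec" (3), from world to camera coordinates, as OpenCV has them. Camera axes: x right, y down, z forward; pixel columns grow to the right and rows downward; lengths in m; the calibration is good to about 2 mm. A picture is of the moment at which its call begins: read the wrist's pose just before it. camera_info takes no time and is no camera call; for the wrist camera it gives the pose at the moment of the call.
- robot.hand_in(): hands the job in, once; it reports no verdict.
The state is a dict: "t": time; "joint_positions": joint angles; "joint_velocities": joint speeds; "joint_efforts": joint torques, N m; "ee_pos": TCP position; "ee_rot": TCP orientation; "contact_force": force on the tool from outside, world axes, zero at the start; "moment": the same for the moment, N m; "finger_gap": finger opening in m.
Only numpy, scipy, OpenCV 4.12 (cv2) and the standard library are available. Lean on these libraries where they do the work, as an engineer would, in place of code of your own. Each camera call takes 0.05 s, during which the arm holds its last target.

### The job

First set the steel ballast spool onto the upright spindle of the stage's hinged white cover, all the way down, and let go of it. Then take the aluminium shield plate by its rib, lay it between the side rails of the stage and tuck its front edge about 25 mm under the free edge of the cover, square to it and without lifting the cover. Finish holding: keep pressing the shield firmly flat on the stage bed (about 10 N) with the gripper still on it when the program ends, and leave the other things on the bench where they are.

Things in the scene. Friction and masses are not known exactly. Their poses are not given: they have to be found in the camera images.
- stage: Low black block, 280 (x) x 180 (y), fixed. Origin: centre of its underside on the bench; x points from the open front end to the cover's hinge, z up. On it a grey bed, top 30 mm above the bench, between side rails along x (inner faces 74 mm either side of the middle, 6 mm above the bed, 8 under the cover). The bed is open from x = -139 to +20; beyond, the cover laps over it.
- bed: The grey bed surface of the stage, fixed to it: a slab 262 x 146 x 6, origin in the centre of the stage at the slab's underside (24 mm above the bench), axes as the stage's; its top is 6 mm above that origin.
- cover (a joint): Hinged white cover plate, 103 (x) x 176 (y) x 4 thick, 0.25 kg, hinge along y at stage x = 125, 40 mm above the bench. 0 = level on its rest, underside 8 mm above the bed; the angle (rad) grows as its free edge is lifted. Swings freely, no spring. Its free edge faces the open front and lies straight above lap when level.
- lap (a point): Point on the top of the bed (30 mm above the bench) in the middle of the stage's width, straight beneath the cover's free edge; axes as the stage's, x pointing in under the cover. The free space under the cover is 8 mm high and runs 100 mm in.
- spindle_foot (a point): Foot of the upright steel spindle on the cover, on its axis, level with the cover's top (42 mm above the bench). The spindle is 12 mm in diameter and 50 tall with a tapered tip; it stands 55 mm in from lap along x.
- spool: Steel ballast spool upright on the bench, about 0.3 kg, 46 tall: flanges 48 in diameter and 12 thick at bottom and top, barrel 30 in diameter, through bore 18. Origin: centre of its underside, z along its axis. Can be gripped from above across the top flange. The only flanged thing on the bench.
- shield: Flat aluminium shield plate lying on the bench, about 0.19 kg, 100 (x) x 130 (y) x 4 thick, with a black upright grip rib along y: 12 thick (x), 60 long, its top 38 mm above the plate's underside, its middle at x = -35. Origin: centre of the underside; x points from the rib end to the front edge that goes under the cover, z up.
- shield_front (a point): Middle of the shield plate's front edge (its edge away from the rib) at the underside, 50 mm ahead of the shield's origin along its x.
- oil: Bystander: small amber bottle, 32 in diameter, 65 tall, upright. Origin under its centre.
- objective: Bystander: steel objective lens standing on the bench, 34 in diameter, 48 tall, no flanges. Origin under its centre.
- tape: Bystander: plain paper-coloured ring lying flat, 64 outside diameter, 18 high. Origin under its centre.
- slidebox: Bystander: cardboard box 85 x 55 x 35. Origin under its centre.
- wellplate: Bystander: clear tray with wells, 85 x 127 x 20. Origin under its centre.
- brush: Bystander: small brush with wooden handle, 150 long, lying.
- cleaner: Bystander: white jar, 44 in diameter, 90 tall. Origin under its centre.

How it is judged:
By the outcome, as a careful person would: the job done as asked, in the order asked, and still so for the second after the job is handed in, while the arm keeps its last pose, push and grip.
It also fails if it takes over 58 s, if anything falls off the work surface, if the arm or the gripper's body presses on something with over 40 N, if the wrist force passes 120 N, or if a joint passes its speed limit or range.

## Working session

There is one attempt and no reset: what is moved stays moved. The work goes in short steps, Python scripts to look and compute and a tool call to move; the robot and the scene stay as the last step left them, time stands still between calls to the robot, and variables do not carry over. Pictures are saved under pics/ and viewed, and the job is handed in when it is done.

Besides the shell and the picture viewer there is one more tool, called after "Call:" in YAML: its name, and indented under it one key for each argument. send_rows: Moves the arm, as the interface text tells. Its arguments: {"type":"object","properties":{"moves":{"type":"array"},"fingers":{"type":"number"},"grip_force":{"type":"number"}},"required":["moves"]}

```bash
mkdir -p pics; python3 - <<'E'
from workcell import robot
import cv2
print(robot.get_obs(), robot.finger_overhang)
for n in ["scene","top","wrist"]:
    print(n,robot.camera_info(n))
    im=robot.capture(n); cv2.imwrite(f"pics/{n}0.png",im[:,:,::-1])
E
```

```text
{'t': 0.0, 'joint_positions': array([67.30896558, 23.60088874, -0.73002143, 91.50658495,  0.32155205,
       64.99029343, -4.71024576]), 'joint_velocities': array([-0.05266156,  0.0033892 , -0.06301866,  0.02013925, -0.10157084,
        0.01786603,  0.06043628]), 'joint_efforts': array([-6.22238604e-04, -6.00634146e+01,  6.81673251e-01, -2.99414724e+01,
        1.37426585e-02,  1.07625758e-02, -2.44810730e-05]), 'ee_pos': array([ 0.20106334, -0.59126433,  0.2524253 ]), 'ee_rot': array([-1.79904522e+02,  6.77042715e-03,  1.87861918e+01]), 'contact_force': array([-0.51556789, -0.06966393, -0.39469093]), 'moment': array([0.01930696, 0.02129668, 0.00773342]), 'finger_gap': 0.08540725535859447} 0.022
scene {'fovy': 52.911825072119754, 'cx': 265.0931107165022, 'cy': 191.23035726183616, 'rvec': array([ 1.9877094 ,  0.84338642, -0.46598164]), 'tvec': array([-0.36121603, -0.1380502 ,  1.36363759])}
top {'fovy': 50.37142996623621, 'cx': 255.85118002904818, 'cy': 191.9970830611813, 'rvec': array([ 2.08263863, -2.12787969,  0.22478999]), 'tvec': array([0.02702323, 0.53411239, 1.28728174])}
wrist {'fovy': 63.75635995401936, 'cx': 254.97219558935473, 'cy': 192.27650745500418, 'rvec': array([-2.35599021,  1.68672327,  0.24759044]), 'tvec': array([-0.62321911, -0.03725668,  0.3794725 ])}
```

View pics/scene0.png

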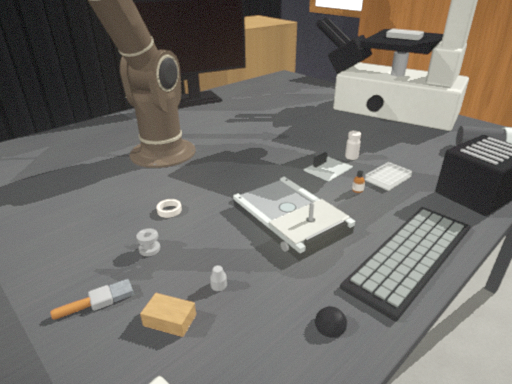

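View pics/top0.png

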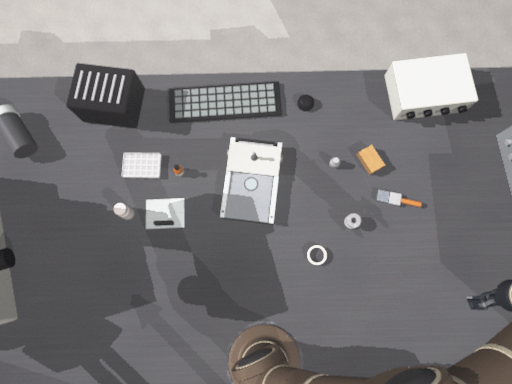

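View pics/wrist0.png

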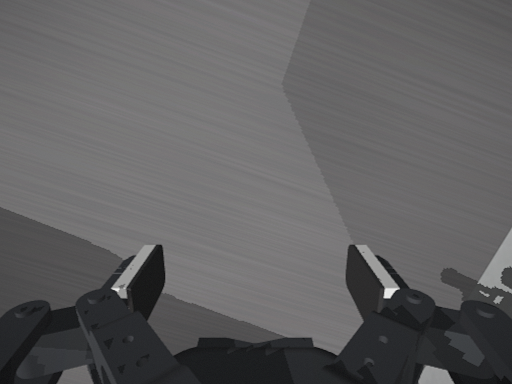

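```bash
cat > h.py <<'E'
import numpy as np, cv2
from scipy.spatial.transform import Rotation as R
def cam(info):
    f=192/np.tan(np.radians(info['fovy'])/2)
    K=np.array([[f,0,info['cx']],[0,f,info['cy']],[0,0,1]])
    return K,R.from_rotvec(info['rvec']).as_matrix(),np.array(info['tvec'])
def px2w(info,u,v,z):
    K,Rm,t=cam(info)
    d=Rm.T@np.linalg.inv(K)@np.array([u,v,1.]); c=-Rm.T@t
    return c+d*(z-c[2])/d[2]
def w2px(info,P):
    K,Rm,t=cam(info)
    p=(Rm@np.atleast_2d(P).T).T+t; q=(K@p.T).T
    return q[:,:2]/q[:,2:]
def crop(im,x0,y0,x1,y1,s,name):
    cv2.imwrite(name,cv2.resize(im[y0:y1,x0:x1],None,fx=s,fy=s,interpolation=cv2.INTER_CUBIC))
E
python3 - <<'E'
from h import *
im=cv2.imread("pics/top0.png")
crop(im,110,125,300,265,4,"pics/tc1.png")
crop(im,290,140,440,275,5,"pics/tc2.png")
im=cv2.imread("pics/scene0.png")
crop(im,130,120,370,260,3,"pics/sc1.png")
E
```

```text
(no output)
```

View pics/tc1.png

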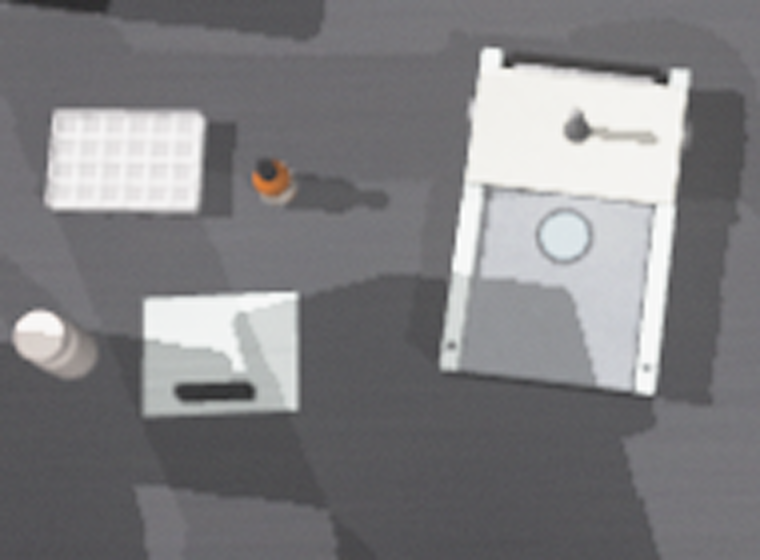

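View pics/tc2.png

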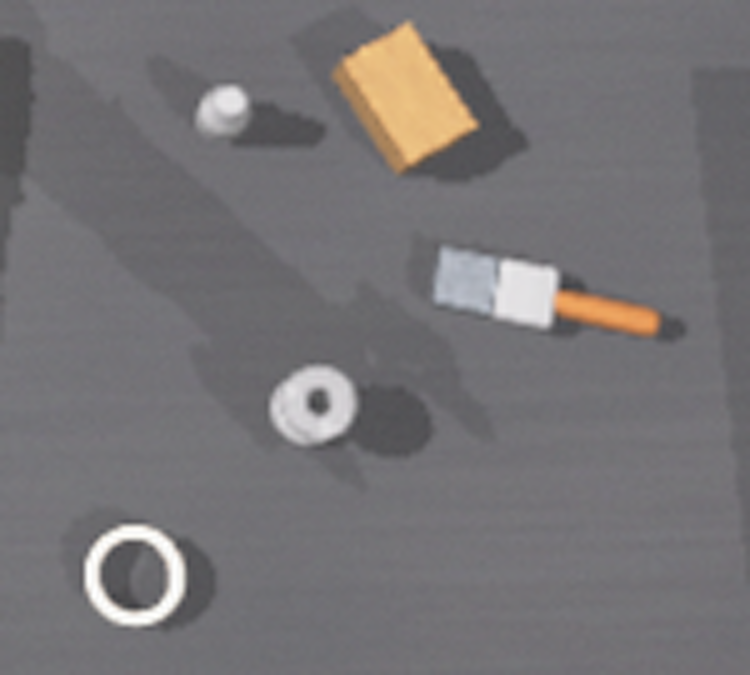

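View pics/sc1.png

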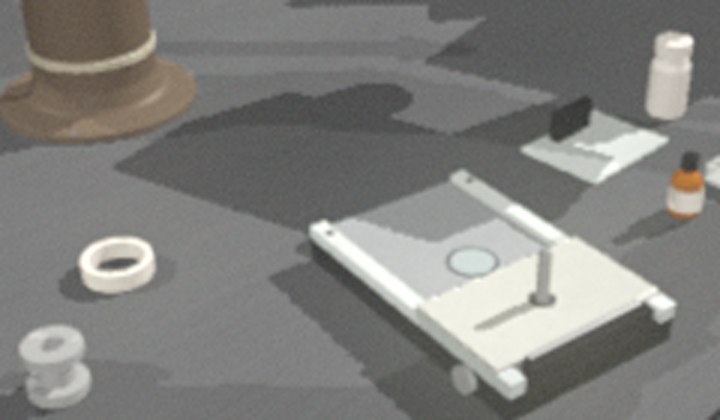

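```bash
python3 - <<'E'
from h import *
from workcell import robot
I=robot.camera_info("top")
def c1(X,Y,z): return px2w(I,110+(X+.5)/4-.5,125+(Y+.5)/4-.5,z)
def c2(X,Y,z): return px2w(I,290+(X+.5)/5-.5,140+(Y+.5)/5-.5,z)
np.set_printoptions(precision=4,suppress=True)
print("spool",c2(318,404,.046),"bore")
print("bottle",c1(265,165,.065))
print("tape",c2(135,575,.018), "obj", c2(230,103,.048))
sh=np.array([c1(*p,.004) for p in [(143,299),(298,293),(299,410),(143,416)]]);print("shield",sh,sh.mean(0))
print(np.linalg.norm(np.diff(sh,axis=0),axis=1))
print("rib",c1(177,390,.038),c1(254,390,.038))
print("bed rails front", c1(441,371,.036),c1(656,395,.036), "tail",c1(482,48,.04),c1(690,70,.04))
print("cover edge",c1(482,185,.042),c1(672,206,.042), "spindle foot",c1(578,136,.042),"tip",c1(572,113,.092))
sc=robot.camera_info("scene")
def s1(X,Y,z): return px2w(sc,130+(X+.5)/3-.5,120+(Y+.5)/3-.5,z)
print("scene: spool",s1(52,345,.046),"foot",s1(543,299,.042),"tip",s1(546,247,.092))
print("rib",s1(551,108,.038),s1(591,98,.038))
print("edge",s1(422,300,.042),s1(570,238,.042))
E
```

```text
spool [ 0.4351 -0.3008  0.046 ] bore
bottle [0.628  0.2798 0.065 ]
tape [ 0.3286 -0.1794  0.018 ] obj [ 0.6407 -0.2558  0.048 ]
shield [[0.529  0.3943 0.004 ]
 [0.5313 0.2616 0.004 ]
 [0.4306 0.259  0.004 ]
 [0.4284 0.3905 0.004 ]] [0.4798 0.3263 0.004 ]
[0.1327 0.1007 0.1315]
rib [0.4448 0.3539 0.038 ] [0.4434 0.2903 0.038 ]
bed rails front [0.4562 0.1363 0.036 ] [ 0.4323 -0.0408  0.036 ] tail [0.7358 0.1001 0.04  ] [ 0.7117 -0.0782  0.04  ]
cover edge [0.613  0.1009 0.042 ] [ 0.5911 -0.0588  0.042 ] spindle foot [0.6543 0.019  0.042 ] tip [0.6587 0.0233 0.092 ]
scene: spool [ 0.4408 -0.3042  0.046 ] foot [0.66   0.0192 0.042 ] tip [0.6583 0.0197 0.092 ]
rib [0.4331 0.3022 0.038 ] [0.4478 0.3534 0.038 ]
edge [ 0.5921 -0.0535  0.042 ] [0.6167 0.1076 0.042 ]
```

```bash
cat >> h.py <<'E'
def T(o): return R.from_euler('xyz',o['ee_rot'],degrees=True).as_matrix(), np.array(o['ee_pos'])
def plan(o,pos,yaw,step=45,wstep=0.13,rnd=1):
    """rows from the pose now to pos/yaw, tool down"""
    Rc,p=T(o); Rt=R.from_euler('xyz',[180,0,yaw],degrees=True).as_matrix(); pos=np.array(pos)
    tot=R.from_matrix(Rc.T@Rt).as_rotvec(); d=np.linalg.norm(pos-p)*1000
    n=max(int(np.ceil(d/step)),int(np.ceil(np.abs(tot).max()/wstep)),1); rows=[]
    for i in range(n):
        sh=Rc.T@((pos-p)/(n-i))*1000; w=R.from_matrix(Rc.T@Rt).as_rotvec()/(n-i)
        sh=np.round(sh,rnd); w=np.round(w,3)
        rows.append([sh.tolist(),w.tolist()])
        p=p+Rc@sh/1000; Rc=Rc@R.from_rotvec(w).as_matrix()
    for i in range(0,n,5): print(rows[i:i+5])
    print('n',n,'end',p.round(4))
def show(o):
    print('t%.2f pos %s rot %s F %s gap %.4f'%(o['t'],o['ee_pos'].round(4),o['ee_rot'].round(2),o['contact_force'].round(1),o['finger_gap']))
E
python3 - <<'E'
from h import *
from workcell import robot
o=robot.get_obs();show(o)
I=robot.camera_info('wrist');K,Rm,t=cam(I);c=-Rm.T@t
Rt,p=T(o);print("cam in tool",Rt.T@(c-p),"axes",(Rt.T@Rm.T).round(3))
print(w2px(I,p+Rt@[0,0,0.003]),w2px(I,[0.1,-.56,0]))
plan(o,[.436,-.302,.18],55)
E
```

```text
t0.15 pos [ 0.2011 -0.5914  0.2527] rot [-179.93    0.     18.79] F [ 0.6  0.4 -0.1] gap 0.0854
cam in tool [ 0.07241787 -0.00084867 -0.12065089] axes [[-0.    -0.959 -0.285]
 [ 1.     0.    -0.   ]
 [ 0.    -0.285  0.959]]
[[256.98358071 268.1581115 ]] [[208.26073414 226.84891717]]
[[[35.1, -22.0, 8.1], [-0.0, -0.0, -0.07]], [[36.5, -19.5, 8.1], [-0.0, -0.0, -0.07]], [[37.8, -16.9, 8.1], [-0.0, -0.0, -0.07]], [[38.9, -14.2, 8.1], [-0.0, -0.0, -0.07]], [[39.8, -11.5, 8.1], [-0.0, -0.0, -0.07]]]
[[[40.5, -8.7, 8.1], [-0.0, -0.0, -0.071]], [[41.0, -5.8, 8.1], [-0.0, -0.0, -0.07]], [[41.3, -2.9, 8.1], [-0.001, -0.0, -0.071]], [[41.4, 0.0, 8.1], [-0.0, -0.001, -0.07]]]
n 9 end [ 0.436 -0.302  0.18 ]
```

Call:
send_rows:
  moves:
    - [[35.1, -22.0, 8], [0, 0, -0.07]]
    - [[36.5, -19.5, 8], [0, 0, -0.07]]
    - [[37.8, -16.9, 8], [0, 0, -0.07]]
    - [[38.9, -14.2, 8], [0, 0, -0.07]]
    - [[39.8, -11.5, 8], [0, 0, -0.07]]
  fingers: 1

```text
t: 0.65
ee_pos: [0.3292, -0.431, 0.2102]
ee_rot: [-180.0, 0.2, 38.8]
contact_force: [1.0, 0.6, 0.1]
finger_gap: 0.0851
```

Call:
send_rows:
  moves:
    - [[40.5, -8.7, 8], [0, 0, -0.07]]
    - [[41.0, -5.8, 8], [0, 0, -0.07]]
    - [[41.3, -2.9, 8], [0, 0, -0.07]]
    - [[35, 0.0, 8], [0, 0, -0.07]]

```text
t: 1.05
ee_pos: [0.4324, -0.3006, 0.1763]
ee_rot: [-179.9, 0.2, 55.5]
contact_force: [0.4, 0.4, -0.3]
finger_gap: 0.0856
```

```bash
python3 - <<'E'
from h import *
from workcell import robot
o=robot.get_obs();show(o)
im=robot.capture("wrist"); cv2.imwrite("pics/w1.png",im[:,:,::-1])
show(robot.get_obs())
E
```

```text
t1.05 pos [ 0.4324 -0.3006  0.1763] rot [-179.91    0.19   55.55] F [ 0.4  0.4 -0.3] gap 0.0856
t1.10 pos [ 0.436  -0.2947  0.1752] rot [-1.7984e+02 -3.0000e-02  5.6170e+01] F [ 2.7  4.7 -0.4] gap 0.0854
```

View pics/w1.png

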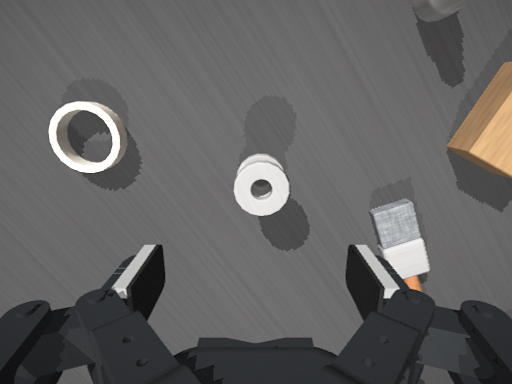

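```bash
python3 - <<'E'
from h import *
from workcell import robot
for k in range(2):
    o=robot.get_obs();I=robot.camera_info('wrist')
    im=robot.capture("wrist")[:,:,::-1].copy()
cv2.imwrite("pics/w2.png",im); show(o)
g=cv2.cvtColor(im,cv2.COLOR_BGR2GRAY)
sub=im[140:240,210:320]
m=(g>170).astype(np.uint8)
n,l,s,c=cv2.connectedComponentsWithStats(m)
for i in range(1,n):
    if s[i,4]>60: print(s[i],c[i])
cv2.imwrite("pics/w2c.png",cv2.resize(im[100:280,180:340],None,fx=4,fy=3.3))
E
```

```text
t1.15 pos [ 0.4342 -0.2972  0.1756] rot [-1.7982e+02  5.0000e-02  5.5900e+01] F [-1.2 -1.5  0.3] gap 0.0853
[ 470  100   42   81 1728] [497.44039352 145.7193287 ]
[  50  105   72   72 1771] [ 85.97120271 140.35290796]
[ 234  159   56   62 2326] [261.25408426 189.72269991]
[ 374  208   55   81 2285] [402.87483589 247.0726477 ]
[113 245  42  49 552] [132.50543478 268.4076087 ]
[356 245  43  53 606] [378.78877888 270.86963696]
```

View pics/w2.png

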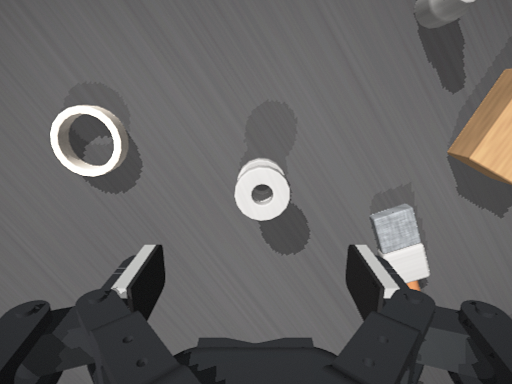

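```bash
python3 - <<'E'
from h import *
from workcell import robot
I=robot.camera_info('wrist');o=robot.get_obs();show(o)
P=px2w(I,262.3,193,.046);print(P)
Rt,p=T(o);print('in tool',Rt.T@(P-p)*1000)
# predicted circle
a=np.linspace(0,2*np.pi,9)[:8]
print(w2px(I,np.c_[P[0]+.024*np.cos(a),P[1]+.024*np.sin(a),np.full(8,.046)]).round(0).tolist())
plan(o,[P[0],P[1],.045],56,step=30)
E
```

```text
t1.20 pos [ 0.4325 -0.3001  0.176 ] rot [-1.7983e+02  1.5000e-01  5.5620e+01] F [ 0.7 -0.9 -0.3] gap 0.0852
[ 0.43531912 -0.30493229  0.046     ]
in tool [ -2.0642971    5.4553849  129.94252732]
[[286.0, 177.0], [268.0, 166.0], [246.0, 170.0], [234.0, 188.0], [239.0, 208.0], [257.0, 219.0], [278.0, 215.0], [290.0, 198.0]]
[[[-0.4, 1.1, 26.2], [-0.001, 0.001, -0.001]], [[-0.4, 1.1, 26.2], [-0.0, 0.0, -0.001]], [[-0.5, 1.1, 26.2], [-0.001, 0.001, -0.002]], [[-0.5, 1.0, 26.2], [-0.0, 0.0, -0.001]], [[-0.4, 1.0, 26.1], [-0.001, 0.001, -0.002]]]
n 5 end [ 0.4353 -0.3049  0.045 ]
```

Call:
send_rows:
  moves:
    - [[-1, 2, 26], [0, 0, 0]]
    - [[-1, 2, 24], [0, 0, 0]]
    - [[0, 0, 0], [0, 0, 0]]
    - [[0, 0, 0], [0, 0, 0]]

```text
t: 1.6
ee_pos: [0.4328, -0.3081, 0.126]
ee_rot: [-179.9, 0.3, 55.2]
contact_force: [0.1, 0.4, 0.0]
finger_gap: 0.0853
```

```bash
cat > look.py <<'E'
import sys
from h import *
from workcell import robot
o=robot.get_obs();I=robot.camera_info('wrist')
im=robot.capture("wrist")[:,:,::-1].copy()
cv2.imwrite("pics/%s.png"%sys.argv[1],im); show(o); show(robot.get_obs())
import pickle; pickle.dump((o,I),open("pics/%s.pkl"%sys.argv[1],"wb"))
E
python3 look.py w3
```

```text
t1.60 pos [ 0.4328 -0.3081  0.126 ] rot [-179.92    0.29   55.25] F [0.1 0.4 0. ] gap 0.0853
t1.65 pos [ 0.4327 -0.3082  0.126 ] rot [-179.92    0.3    55.24] F [-0.1  0.3 -0.2] gap 0.0854
```

View pics/w3.png

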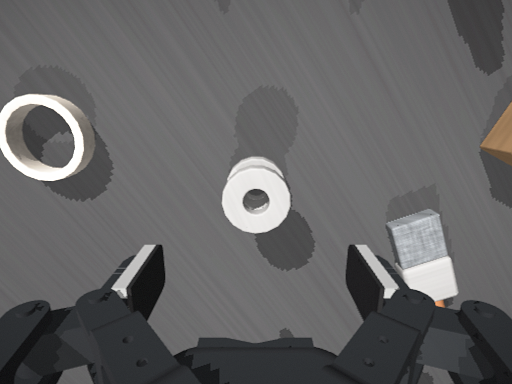

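```bash
python3 - <<'E'
from h import *
from workcell import robot
import pickle
o,I=pickle.load(open("pics/w3.pkl","rb"))
P=px2w(I,256.5,200,.046);print(P)
Rt,p=T(o);print('in tool',Rt.T@(P-p)*1000)
a=np.linspace(0,2*np.pi,41)
for r in (.024,.009):
    q=w2px(I,np.c_[P[0]+r*np.cos(a),P[1]+r*np.sin(a),np.full(41,.046)]);print(q.min(0),q.max(0))
plan(robot.get_obs(),[P[0],P[1],.044],56,step=25)
E
```

```text
[ 0.43727927 -0.30207652  0.046     ]
in tool [ 7.89726723  0.33183149 79.91247334]
[221.3404531 165.4767389] [291.62665181 232.32144571]
[243.31902729 187.32363483] [269.67634684 212.36702363]
[[[2.0, 0.1, 20.5], [-0.0, 0.001, -0.003]], [[2.0, 0.1, 20.5], [-0.0, 0.001, -0.003]], [[2.0, 0.1, 20.5], [-0.001, 0.002, -0.004]], [[2.0, 0.1, 20.5], [-0.0, 0.001, -0.003]]]
n 4 end [ 0.4373 -0.302   0.044 ]
```

Call:
send_rows:
  moves:
    - [[2.2, 0, 20], [0, 0, 0]]
    - [[2.2, 0, 20], [0, 0, 0]]
    - [[2, 0, 20], [0, 0, 0]]
    - [[2, 0, 20], [0, 0, 0]]
    - [[0, 0, 0], [0, 0, 0]]

```text
t: 2.15
ee_pos: [0.4395, -0.3067, 0.0509]
ee_rot: [179.4, 0.4, 54.9]
contact_force: [-0.6, 0.8, 0.6]
finger_gap: 0.0853
```

```bash
python3 look.py w4;python3 - <<'E'
from h import *
from workcell import robot
plan(robot.get_obs(),[.4372,-.3021,.044],56,step=25)
E
```

```text
t2.15 pos [ 0.4395 -0.3067  0.0509] rot [179.44   0.38  54.89] F [-0.6  0.8  0.6] gap 0.0853
t2.20 pos [ 0.4402 -0.3073  0.0522] rot [179.33   0.38  54.88] F [0.7 0.1 0.5] gap 0.0851
[[[2.6, -5.6, 8.1], [0.012, 0.007, -0.02]]]
n 1 end [ 0.4372 -0.3021  0.044 ]
```

View pics/w4.png

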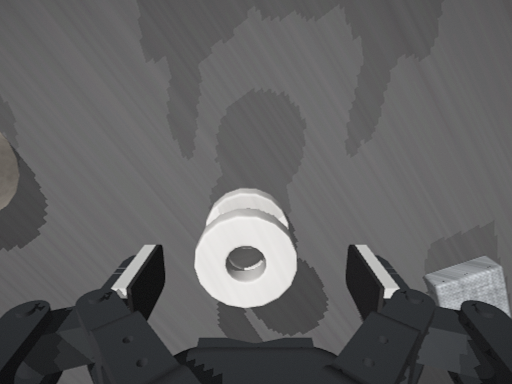

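Call:
send_rows:
  moves:
    - [[2.4, -5, 4], [0.012, 0.007, -0.02]]
    - [[0.4, -0.5, 3], [0, 0, 0]]
    - [[0, 0, 0], [0, 0, 0]]

```text
t: 2.5
ee_pos: [0.4385, -0.3033, 0.0484]
ee_rot: [179.8, -0.0, 56.1]
contact_force: [0.3, -0.2, -0.1]
finger_gap: 0.0853
```

```bash
python3 look.py w5;python3 - <<'E'
from h import *
from workcell import robot
plan(robot.get_obs(),[.4372,-.3021,.044],56,step=25)
E
```

```text
t2.50 pos [ 0.4385 -0.3033  0.0484] rot [ 1.7979e+02 -3.0000e-02  5.6070e+01] F [ 0.3 -0.2 -0.1] gap 0.0853
t2.55 pos [ 0.4386 -0.3034  0.0485] rot [ 1.7977e+02 -3.0000e-02  5.6060e+01] F [ 0.  -0.1 -0.3] gap 0.0853
[[[0.3, -1.9, 4.5], [0.004, -0.0, 0.001]]]
n 1 end [ 0.4372 -0.3021  0.044 ]
```

View pics/w5.png

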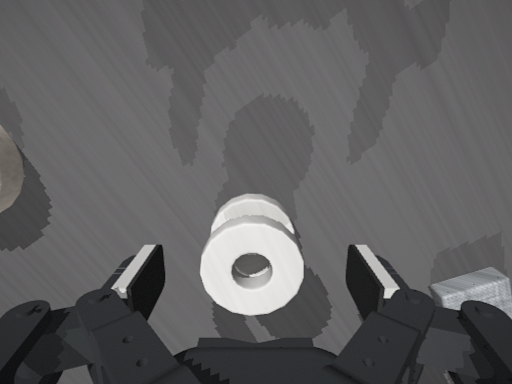

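Call:
send_rows:
  moves:
    - [[0.3, -2, 4.5], [0.004, 0, 0]]
    - [[0, 0, 0], [0, 0, 0]]

```text
t: 2.75
ee_pos: [0.4373, -0.3023, 0.0446]
ee_rot: [179.9, -0.0, 56.0]
contact_force: [-0.2, 0.5, 0.1]
finger_gap: 0.0854
```

Call:
send_rows:
  moves:
    - [[0, 0, 0], [0, 0, 0]]
    - [[0, 0, 0], [0, 0, 0]]
    - [[0, 0, 0], [0, 0, 0]]
    - [[0, 0, 0], [0, 0, 0]]
    - [[0, 0, 0], [0, 0, 0]]
  fingers: -1
  grip_force: 50

```text
t: 3.25
ee_pos: [0.4375, -0.3024, 0.0451]
ee_rot: [179.9, -0.0, 56.0]
contact_force: [1.0, 0.3, -0.6]
finger_gap: 0.0462
```

```bash
python3 look.py w6
```

```text
t3.25 pos [ 0.4375 -0.3024  0.0451] rot [179.92  -0.    56.03] F [ 1.   0.3 -0.6] gap 0.0462
t3.30 pos [ 0.4375 -0.3025  0.0451] rot [179.92  -0.    56.03] F [-0.9  0.1  0.9] gap 0.0462
```

View pics/w6.png

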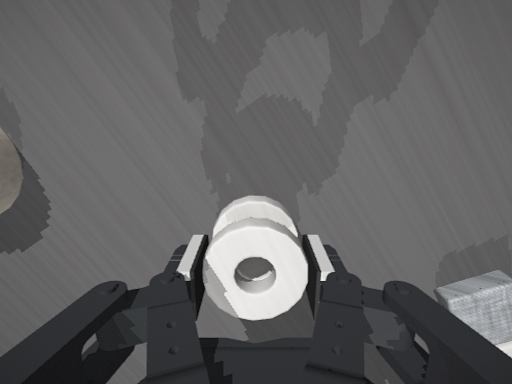

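Call:
send_rows:
  moves:
    - [[0, 0, -20], [0, 0, 0]]
    - [[0, 0, -40], [0, 0, 0]]
    - [[0, 0, -45], [0, 0, 0]]
    - [[0, 0, -35], [0, 0, 0]]
    - [[0, 0, 0], [0, 0, 0]]

```text
t: 3.8
ee_pos: [0.435, -0.3006, 0.1859]
ee_rot: [-179.5, -0.0, 56.1]
contact_force: [1.2, 0.4, -4.6]
finger_gap: 0.0462
```

```bash
python3 look.py w7;python3 - <<'E'
from h import *
from workcell import robot
plan(robot.get_obs(),[.644,-.07,.19],82,step=40)
E
```

```text
t3.80 pos [ 0.435  -0.3006  0.1859] rot [-1.7952e+02 -3.0000e-02  5.6090e+01] F [ 1.2  0.4 -4.6] gap 0.0462
t3.85 pos [ 0.4338 -0.3002  0.1836] rot [-1.7935e+02 -2.0000e-02  5.6080e+01] F [ 0.1  0.2 -4.6] gap 0.0462
[[[38.5, 5.7, -0.8], [-0.001, -0.0, -0.057]], [[38.1, 7.9, -0.8], [-0.001, -0.0, -0.056]], [[37.7, 10.1, -0.8], [-0.001, -0.001, -0.057]], [[37.0, 12.2, -0.9], [-0.002, -0.0, -0.056]], [[36.3, 14.2, -0.8], [-0.001, -0.001, -0.057]]]
[[[35.4, 16.3, -0.9], [-0.002, -0.0, -0.056]], [[34.4, 18.2, -0.8], [-0.001, -0.001, -0.057]], [[33.4, 20.2, -0.9], [-0.002, -0.0, -0.056]]]
n 8 end [ 0.644 -0.07   0.19 ]
```

View pics/w7.png

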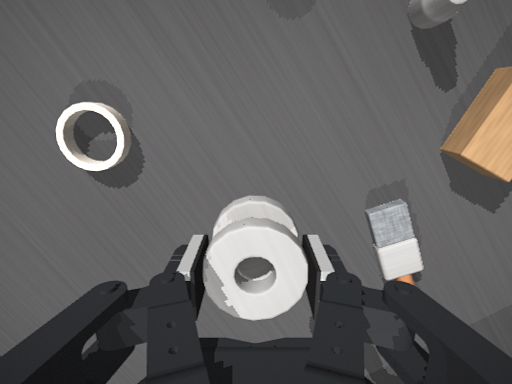

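Lifted (4.6 N extra, spool image unchanged at ~(256,270)). Now move toward the spindle.

Call:
send_rows:
  moves:
    - [[38.5, 5.7, -1], [0, 0, -0.057]]
    - [[38, 8, -1], [0, 0, -0.057]]
    - [[37.7, 10, -1], [0, 0, -0.057]]
    - [[37, 12, -1], [0, 0, -0.057]]
    - [[36.3, 14, -1], [0, 0, -0.057]]

```text
t: 4.35
ee_pos: [0.5592, -0.158, 0.1773]
ee_rot: [-178.5, 0.0, 72.2]
contact_force: [-0.6, -0.1, -3.2]
finger_gap: 0.0464
```

Call:
send_rows:
  moves:
    - [[35, 16, -1], [0, 0, -0.057]]
    - [[30, 18, -1], [0, 0, -0.057]]
    - [[20, 12, -1], [0, 0, -0.056]]
    - [[0, 0, 0], [0, 0, 0]]
    - [[0, 0, 0], [0, 0, 0]]

```text
t: 4.85
ee_pos: [0.625, -0.0762, 0.1651]
ee_rot: [-177.5, -0.6, 82.9]
contact_force: [-1.0, -0.4, -5.1]
finger_gap: 0.0461
```

```bash
python3 look.py w8
```

```text
t4.85 pos [ 0.625  -0.0762  0.1651] rot [-177.49   -0.56   82.94] F [-1.  -0.4 -5.1] gap 0.0461
t4.90 pos [ 0.6247 -0.076   0.165 ] rot [-177.47   -0.58   82.93] F [ 0.3 -0.3 -4.6] gap 0.0463
```

View pics/w8.png

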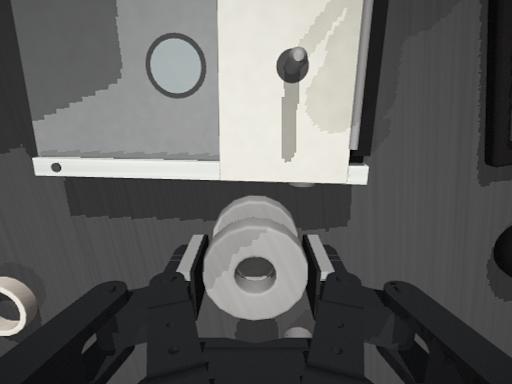

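```bash
python3 - <<'E'
from h import *
im=cv2.imread("pics/w8.png")
crop(im,200,0,380,200,3.0,"pics/w8a.png")
crop(im,262,30,322,100,8,"pics/w8b.png")
E
```

```text
(no output)
```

View pics/w8a.png

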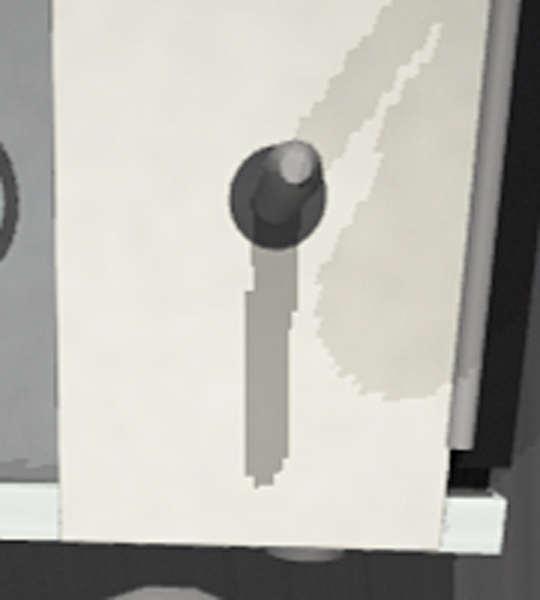

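View pics/w8b.png

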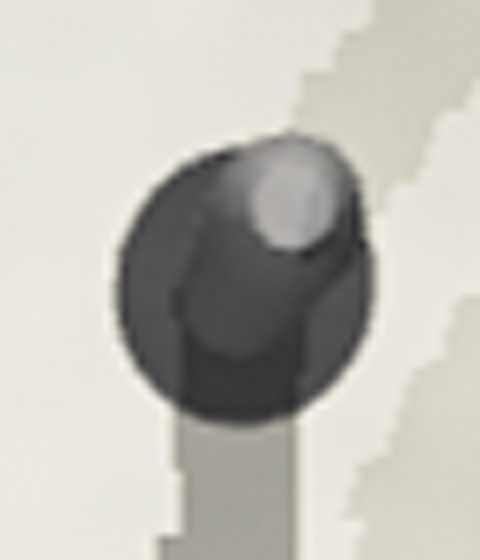

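```bash
python3 - <<'E'
from h import *
import pickle
o,I=pickle.load(open("pics/w8.pkl","rb"))
Rt,p=T(o)
print("tip",px2w(I,298.3,54.9,.092),"foot",px2w(I,292.1,65.5,.042))
a=px2w(I,217,0,.042);b=px2w(I,220,180,.042);print("edge",a,b, "yaw",np.degrees(np.arctan2(-(a-b)[0],(a-b)[1])))
print("rail far/near", px2w(I,35,158,.036),px2w(I,367,166,.036))
for z in (-.001,0):
  for dx in (-.002,0,.002):
    an=np.linspace(0,2*np.pi,41)
    q=w2px(I,(p[:,None]+Rt@np.array([.024*np.cos(an)+dx,.024*np.sin(an),0*an+z])).T)
    print(z,dx,q.min(0).round(1),q.max(0).round(1),w2px(I,p+Rt@[dx,0,z]))
im=cv2.imread("pics/w8.png");crop(im,180,180,330,340,4,"pics/w8c.png")
E
```

```text
tip [0.65849374 0.01969848 0.092     ] foot [0.65843278 0.01959618 0.042     ]
edge [0.61013438 0.06901698 0.042     ] [ 0.59225326 -0.05989597  0.042     ] yaw -7.896935144379617
rail far/near [ 0.43762423 -0.02473316  0.036     ] [ 0.71207825 -0.06308748  0.036     ]
-0.001 -0.002 [201.2 228.1] [310.1 324.2] [[255.62784201 278.56437155]]
-0.001 0 [200.9 223.7] [310.3 320.5] [[255.63063561 274.55566371]]
-0.001 0.002 [200.7 219.2] [310.6 316.9] [[255.63345274 270.51320776]]
0 -0.002 [201.5 227.2] [309.7 322.7] [[255.62554442 277.32058935]]
0 0 [201.3 222.8] [309.9 319.1] [[255.62830883 273.33487956]]
0 0.002 [201.1 218.3] [310.2 315.4] [[255.63109634 269.31585208]]
```

View pics/w8c.png

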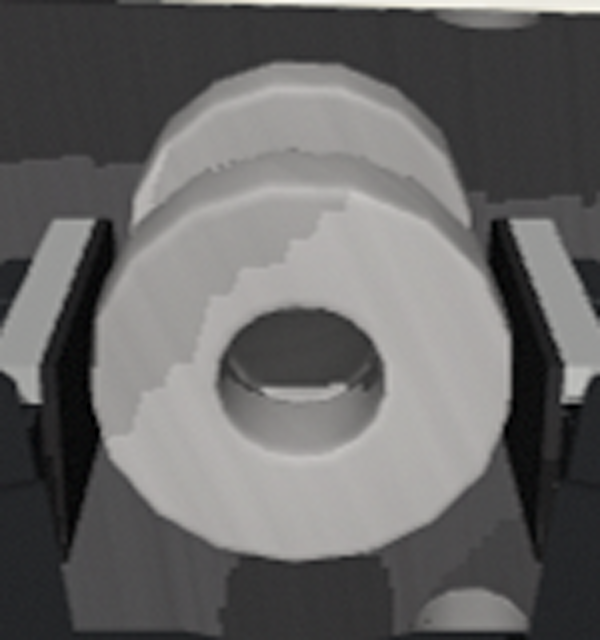

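```bash
python3 - <<'E'
from h import *
from workcell import robot
plan(robot.get_obs(),[.6585,.0197,.165],82,step=25)
E
```

```text
[[[19.8, 4.4, 0.0], [-0.009, -0.002, 0.003]], [[19.8, 4.3, 0.0], [-0.009, -0.002, 0.003]], [[19.9, 4.2, 0.0], [-0.009, -0.002, 0.003]], [[19.9, 4.2, 0.0], [-0.009, -0.002, 0.004]], [[19.9, 4.0, 0.0], [-0.008, -0.002, 0.003]]]
n 5 end [0.6585 0.0197 0.165 ]
```

Call:
send_rows:
  moves:
    - [[20, 4.4, -1], [-0.01, -0.002, 0.003]]
    - [[20, 4.4, -1], [-0.01, -0.002, 0.003]]
    - [[20, 4.4, -1], [-0.01, -0.002, 0.003]]
    - [[20, 4.2, 0], [-0.01, -0.002, 0.003]]
    - [[15, 4, 0], [-0.01, -0.002, 0.003]]

```text
t: 5.4
ee_pos: [0.6543, 0.0054, 0.162]
ee_rot: [-179.9, 0.5, 81.0]
contact_force: [-0.0, -0.6, -4.4]
finger_gap: 0.0463
```

Call:
send_rows:
  moves:
    - [[0, 0, 0], [0, 0, 0]]
    - [[0, 0, 0], [0, 0, 0]]

```text
t: 5.6
ee_pos: [0.6529, 0.0051, 0.1608]
ee_rot: [-179.8, 0.5, 81.0]
contact_force: [-0.9, -0.6, -4.3]
finger_gap: 0.0466
```

```bash
python3 - <<'E'
from h import *
from workcell import robot
show(robot.get_obs())
plan(robot.get_obs(),[.6585,.0197,.16],82,step=25)
E
```

```text
t5.60 pos [0.6529 0.0051 0.1608] rot [-179.77    0.51   81.03] F [-0.9 -0.6 -4.3] gap 0.0466
[[[15.3, 3.3, 0.6], [-0.004, 0.009, -0.017]]]
n 1 end [0.6586 0.0197 0.16  ]
```

Call:
send_rows:
  moves:
    - [[8, 2, 0], [-0.002, 0.005, -0.008]]
    - [[7, 1.5, 0], [-0.002, 0.004, -0.008]]
    - [[0, 0, 0], [0, 0, 0]]

```text
t: 5.9
ee_pos: [0.6582, 0.016, 0.16]
ee_rot: [-179.9, 0.1, 81.7]
contact_force: [-0.7, 0.2, -3.3]
finger_gap: 0.046
```

```bash
python3 look.py w9;python3 - <<'E'
from h import *
from workcell import robot
plan(robot.get_obs(),[.6585,.0197,.16],82,step=25)
I=robot.camera_info('scene')
im=robot.capture("scene")[:,:,::-1].copy();crop(im,210,100,370,260,3.5,"pics/s9.png")
print(w2px(I,[[.6585,.0197,.092]]))
E
```

```text
t5.90 pos [0.6582 0.016  0.16  ] rot [-1.7993e+02  6.0000e-02  8.1740e+01] F [-0.7  0.2 -3.3] gap 0.0460
t5.95 pos [0.658  0.0153 0.16  ] rot [-1.7992e+02  1.1000e-01  8.1700e+01] F [-0.3 -0.4 -3.3] gap 0.0462
[[[4.4, -0.2, -0.0], [-0.001, 0.002, -0.005]]]
n 1 end [0.6585 0.0197 0.16  ]
[[311.70622879 202.03221516]]
```

View pics/w9.png

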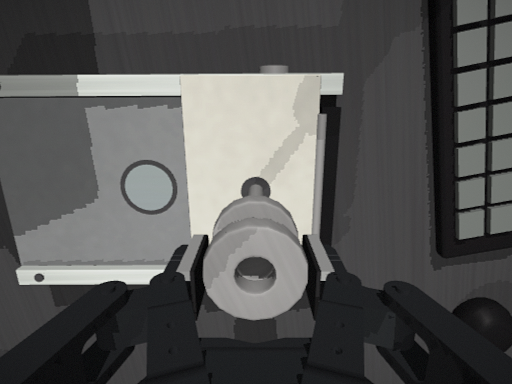

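View pics/s9.png

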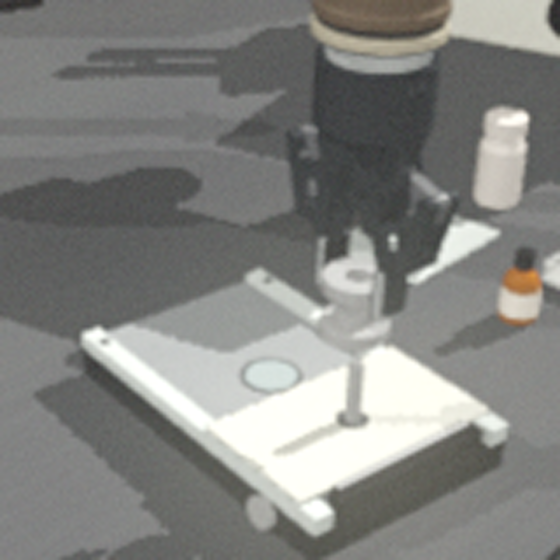

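Call:
send_rows:
  moves:
    - [[4.6, 0, 0], [-0.001, 0.002, -0.005]]
    - [[0, 0, 0], [0, 0, 0]]

```text
t: 6.2
ee_pos: [0.6587, 0.0194, 0.16]
ee_rot: [-180.0, 0.0, 82.0]
contact_force: [-1.0, 0.7, -3.3]
finger_gap: 0.046
```

```bash
python3 - <<'E'
from h import *
from workcell import robot
o=robot.get_obs();show(o)
plan(o,[.6585,.0197,.14],82,step=25)
E
```

```text
t6.20 pos [0.6587 0.0194 0.16  ] rot [-1.7998e+02  1.0000e-02  8.1960e+01] F [-1.   0.7 -3.3] gap 0.0460
[[[0.3, -0.2, 20.0], [-0.0, 0.0, -0.001]]]
n 1 end [0.6585 0.0197 0.14  ]
```

Descend in small steps, checking.

Call:
send_rows:
  moves:
    - [[0.3, -0.2, 8], [0, 0, 0]]
    - [[0, 0, 8], [0, 0, 0]]
    - [[0, 0, 0], [0, 0, 0]]

```text
t: 6.5
ee_pos: [0.6583, 0.0195, 0.1425]
ee_rot: [-180.0, 0.0, 81.9]
contact_force: [-0.0, 0.0, -4.1]
finger_gap: 0.0461
```

```bash
python3 - <<'E'
from h import *
from workcell import robot
o=robot.get_obs();show(o)
plan(o,[.6585,.0197,.13],82,step=25)
E
```

```text
t6.50 pos [0.6583 0.0195 0.1425] rot [-1.7997e+02  3.0000e-02  8.1950e+01] F [-0.   0.  -4.1] gap 0.0461
[[[0.2, 0.1, 12.5], [-0.0, 0.001, -0.001]]]
n 1 end [0.6584 0.0197 0.13  ]
```

Call:
send_rows:
  moves:
    - [[0.2, 0.2, 6], [0, 0, 0]]
    - [[0, 0, 6], [0, 0, 0]]
    - [[0, 0, 0], [0, 0, 0]]

```text
t: 6.8
ee_pos: [0.6583, 0.0195, 0.1287]
ee_rot: [-179.9, 0.0, 81.9]
contact_force: [-0.1, 0.6, -3.5]
finger_gap: 0.046
```

```bash
python3 - <<'E'
from h import *
from workcell import robot
o=robot.get_obs();show(o)
plan(o,[.6585,.0197,.11],82,step=25)
im=robot.capture("scene")[:,:,::-1].copy();crop(im,270,150,350,230,6,"pics/s10.png")
E
```

```text
t6.80 pos [0.6583 0.0195 0.1287] rot [-1.7991e+02  5.0000e-02  8.1940e+01] F [-0.1  0.6 -3.5] gap 0.0460
[[[0.2, 0.2, 18.7], [-0.002, 0.001, -0.001]]]
n 1 end [0.6585 0.0197 0.11  ]
```

View pics/s10.png

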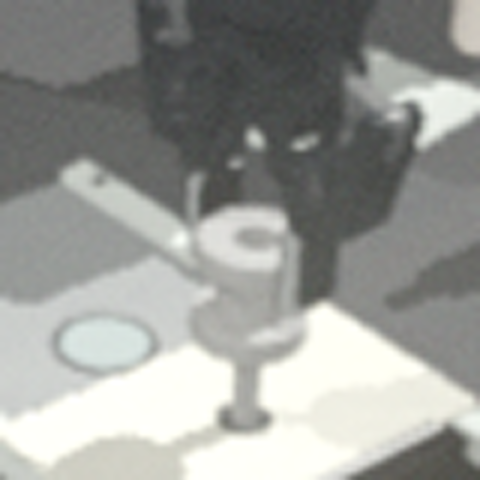

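Call:
send_rows:
  moves:
    - [[0.2, 0.2, 9], [-0.002, 0, 0]]
    - [[0, 0, 9], [0, 0, 0]]
    - [[0, 0, 6], [0, 0, 0]]
    - [[0, 0, 0], [0, 0, 0]]

```text
t: 7.25
ee_pos: [0.6588, 0.0197, 0.1032]
ee_rot: [179.9, 0.0, 81.9]
contact_force: [-1.2, 0.5, -2.7]
finger_gap: 0.0462
```

```bash
python3 - <<'E'
from h import *
from workcell import robot
o=robot.get_obs();show(o)
plan(o,[.6585,.0197,.088],82,step=25)
E
```

```text
t7.25 pos [0.6588 0.0197 0.1032] rot [1.7991e+02 4.0000e-02 8.1940e+01] F [-1.2  0.5 -2.7] gap 0.0462
[[[-0.0, -0.4, 15.2], [0.002, 0.001, -0.001]]]
n 1 end [0.6585 0.0197 0.088 ]
```

Call:
send_rows:
  moves:
    - [[0, -0.3, 5], [0.001, 0, 0]]
    - [[0, 0, 4], [0, 0, 0]]
    - [[0, 0, 2], [0, 0, 0]]
    - [[0, 0, 0], [0, 0, 0]]

```text
t: 7.65
ee_pos: [0.6587, 0.0198, 0.0912]
ee_rot: [180.0, 0.0, 81.9]
contact_force: [0.6, 0.2, -4.5]
finger_gap: 0.0464
```

Call:
send_rows:
  moves:
    - [[0, 0, 1.5], [0, 0, 0]]
    - [[0, 0, 1.5], [0, 0, 0]]
    - [[0, 0, 0], [0, 0, 0]]

```text
t: 7.95
ee_pos: [0.659, 0.0198, 0.0884]
ee_rot: [179.9, 0.0, 81.9]
contact_force: [-0.5, 0.5, -4.6]
finger_gap: 0.0463
```

Call:
send_rows:
  moves:
    - [[0, -0.3, 1.0], [0, 0, 0]]
    - [[0, 0, 0.6], [0, 0, 0]]
    - [[0, 0, 0], [0, 0, 0]]

```text
t: 8.25
ee_pos: [0.6588, 0.0199, 0.0873]
ee_rot: [179.9, 0.0, 81.9]
contact_force: [0.1, -0.4, -4.6]
finger_gap: 0.0463
```

Call:
send_rows:
  moves:
    - [[0, -0.2, 0.8], [0, 0, 0]]
    - [[0, 0, 0.8], [0, 0, 0]]
    - [[0, 0, 0], [0, 0, 0]]

```text
t: 8.55
ee_pos: [0.659, 0.0199, 0.0873]
ee_rot: [179.8, 0.0, 81.9]
contact_force: [0.0, 0.8, -3.3]
finger_gap: 0.0462
```

Call:
send_rows:
  moves:
    - [[0, 0, 0], [0, 0, 0]]
    - [[0, 0, 0], [0, 0, 0]]
    - [[0, 0, 0], [0, 0, 0]]
    - [[0, 0, 0], [0, 0, 0]]
  fingers: 1

```text
t: 8.95
ee_pos: [0.6602, 0.0202, 0.088]
ee_rot: [179.7, -0.0, 81.9]
contact_force: [0.5, -0.2, 0.2]
finger_gap: 0.0853
```

Call:
send_rows:
  moves:
    - [[0, 0, -10], [0, 0, 0]]
    - [[0, 0, -30], [0, 0, 0]]
    - [[0, 0, -35], [0, 0, 0]]
    - [[0, 0, -35], [0, 0, 0]]
    - [[0, 0, 0], [0, 0, 0]]

```text
t: 9.45
ee_pos: [0.6594, 0.0208, 0.2035]
ee_rot: [179.7, -0.1, 82.0]
contact_force: [0.1, -0.0, 0.3]
finger_gap: 0.0856
```

```bash
python3 look.py w11; python3 - <<'E'
from h import *
from workcell import robot
im=robot.capture("scene")[:,:,::-1].copy();crop(im,210,130,370,260,4,"pics/s11.png")
E
```

```text
t9.45 pos [0.6594 0.0208 0.2035] rot [ 1.7974e+02 -6.0000e-02  8.1970e+01] F [ 0.1 -0.   0.3] gap 0.0856
t9.50 pos [0.6584 0.0204 0.2012] rot [ 1.7989e+02 -1.0000e-02  8.1970e+01] F [-0.3  0.2  0.1] gap 0.0855
```

View pics/w11.png

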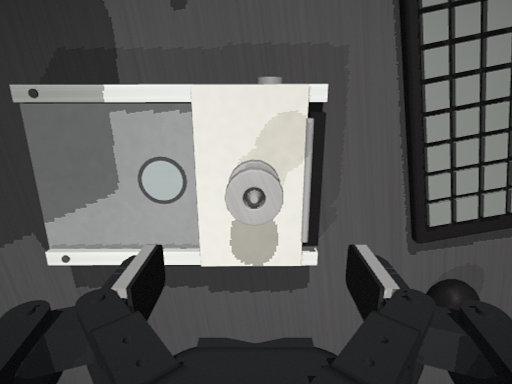

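View pics/s11.png

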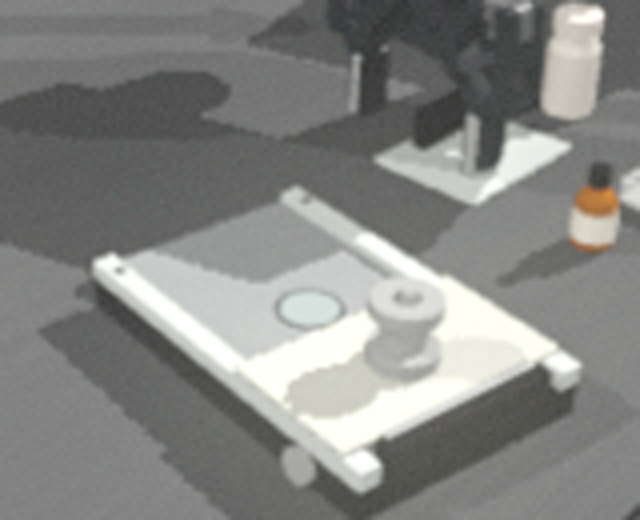

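```bash
python3 - <<'E'
from h import *
from workcell import robot
for k in range(2):
    o=robot.get_obs();I=robot.camera_info('wrist');im=robot.capture('wrist')[:,:,::-1].copy()
show(o)
cv2.imwrite('pics/w12.png',im); crop(im,0,60,340,280,2.3,'pics/w12a.png')
import pickle;pickle.dump((o,I),open('pics/w12.pkl','wb'))
plan(o,[.444,.305,.19],88,step=43)
E
```

```text
t9.60 pos [0.6566 0.0199 0.1975] rot [-1.7979e+02  7.0000e-02  8.1970e+01] F [-0.   0.  -0.9] gap 0.0854
[[[28.1, -27.8, 0.9], [-0.0, 0.0, -0.012]], [[28.4, -27.5, 0.9], [-0.0, 0.0, -0.012]], [[28.7, -27.1, 0.9], [-0.001, 0.0, -0.012]], [[29.0, -26.8, 0.9], [-0.0, 0.0, -0.012]], [[29.4, -26.4, 0.9], [-0.001, 0.0, -0.011]]]
[[[29.7, -26.1, 0.8], [-0.0, 0.0, -0.012]], [[30.0, -25.8, 0.8], [-0.001, 0.0, -0.011]], [[30.2, -25.4, 0.8], [-0.0, 0.0, -0.012]], [[30.5, -25.1, 0.9], [-0.001, 0.001, -0.011]]]
n 9 end [0.444 0.305 0.19 ]
```

View pics/w12a.png

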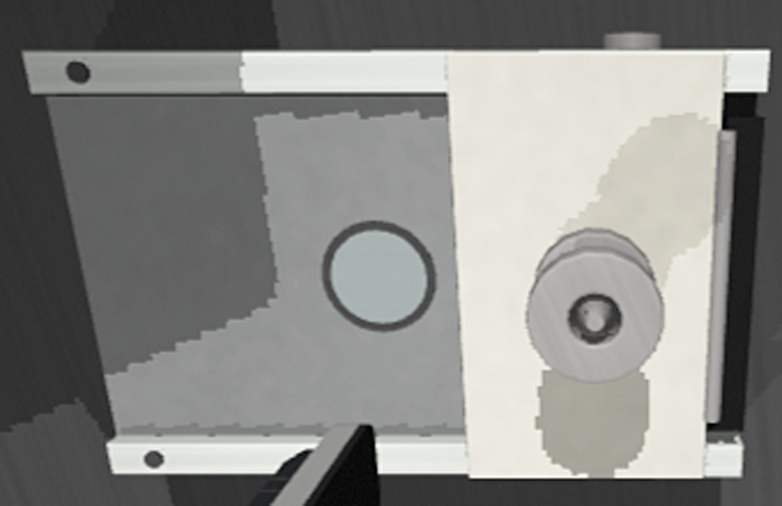

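```bash
python3 - <<'E'
from h import *
import pickle
o,I=pickle.load(open('pics/w12.pkl','rb'))
f=lambda X,Y,z: px2w(I,(X+.5)/2.3-.5,60+(Y+.5)/2.3-.5,z)[:2]
a=f(446,55,.042);b=f(470,478,.042);print('edge',a,b,np.linalg.norm(a-b),np.degrees(np.arctan2(-(a-b)[0],(a-b)[1])))
c=f(725,55,.042);d=f(704,478,.042);print('hinge side',c,d,np.degrees(np.arctan2(-(c-d)[0],(c-d)[1])))
for z in(.036,.038,.04):
  A=f(22,52,z);B=f(768,52,z);C=f(108,475,z);D=f(742,475,z)
  print(z,'rails',A,B,C,D,[np.degrees(np.arctan2(*(q-p)[::-1])) for p,q in((A,B),(C,D))],np.linalg.norm(B-A),np.linalg.norm(A-C))
print('spool top',f(595,317,.088),'tip',f(597,318,.092))
print('bed inner edges at 30', f(50,97,.03),f(447,97,.03),f(463,430,.03))
m=(a+b)/2;print('edge mid',m)
E
```

```text
edge [0.61642084 0.11330834] [ 0.59259896 -0.05994382] 0.17488222600635844 -7.82898139142438
hinge side [0.71787341 0.09898057] [ 0.69398326 -0.07396363] -7.864946068698996
0.036 rails [0.4575047  0.13712645] [0.73499313 0.09793292] [ 0.43053631 -0.03954213] [ 0.71147356 -0.07839819] [np.float64(-8.03949628118533), np.float64(-7.87454423734991)] 0.28024268548975745 0.1787150897947492
0.038 rails [0.4589908  0.13680932] [0.73451186 0.09789367] [ 0.43221361 -0.0386067 ] [ 0.71115904 -0.07718726] [np.float64(-8.03949628118533), np.float64(-7.8745442373499035)] 0.2782557907281778 0.17744801631125087
0.04 rails [0.46047689 0.13649219] [0.73403059 0.09785442] [ 0.43389092 -0.03767126] [ 0.71084453 -0.07597634] [np.float64(-8.03949628118533), np.float64(-7.87454423734991)] 0.27626889596659804 0.1761809428277525
spool top [0.65858188 0.02015152] tip [0.65934396 0.02096818]
bed inner edges at 30 [0.45786107 0.12064815] [0.61157765 0.09897765] [ 0.59075298 -0.04238751]
edge mid [0.6045099  0.02668226]
```

Call:
send_rows:
  moves:
    - [[28, -28, 1], [0, 0, -0.012]]
    - [[29, -28, 1], [0, 0, -0.012]]
    - [[30, -28, 1], [0, 0, -0.012]]
    - [[30, -28, 1], [0, 0, -0.012]]
    - [[30, -27, 1], [0, 0, -0.012]]

```text
t: 10.15
ee_pos: [0.5319, 0.1784, 0.1842]
ee_rot: [-179.2, 0.4, 84.8]
contact_force: [0.5, 0.4, 0.2]
finger_gap: 0.0854
```

Call:
send_rows:
  moves:
    - [[30, -27, 1], [0, 0, -0.012]]
    - [[30, -27, 1], [0, 0, -0.012]]
    - [[28, -22, 1], [0, 0, -0.012]]
    - [[15, -12, 1], [0, 0, -0.012]]
    - [[0, 0, 0], [0, 0, 0]]

```text
t: 10.65
ee_pos: [0.4402, 0.2949, 0.1753]
ee_rot: [-178.5, 0.5, 88.2]
contact_force: [-0.6, 0.0, -0.1]
finger_gap: 0.0857
```

Call:
send_rows:
  moves:
    - [[0, 0, 0], [0, 0, 0]]

```text
t: 10.75
ee_pos: [0.4399, 0.2944, 0.1744]
ee_rot: [-178.4, 0.6, 88.3]
contact_force: [1.2, -0.2, -0.0]
finger_gap: 0.0855
```

```bash
python3 look.py w13
```

```text
t10.75 pos [0.4399 0.2944 0.1744] rot [-178.43    0.56   88.27] F [ 1.2 -0.2 -0. ] gap 0.0855
t10.80 pos [0.4399 0.2943 0.1744] rot [-178.42    0.55   88.25] F [0.2 0.  0.3] gap 0.0854
```

View pics/w13.png

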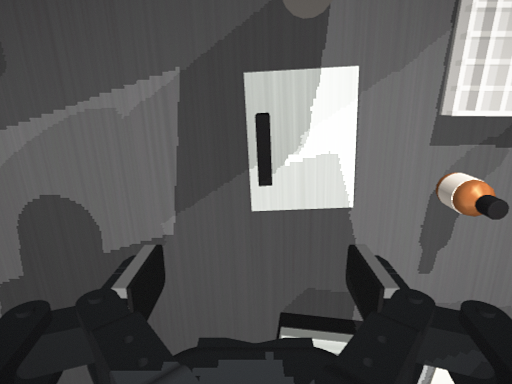

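```bash
python3 - <<'E'
from h import *
im=cv2.imread("pics/w13.png")
crop(im,230,55,370,220,4,"pics/w13a.png")
g=im[105:195,245:285].max(2).astype(float); 
k=cv2.resize(im[100:195,245:285],None,fx=6,fy=6,interpolation=cv2.INTER_CUBIC).astype(float)
cv2.imwrite("pics/w13b.png",np.clip(k*4,0,255).astype(np.uint8))
E
```

```text
(no output)
```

View pics/w13a.png

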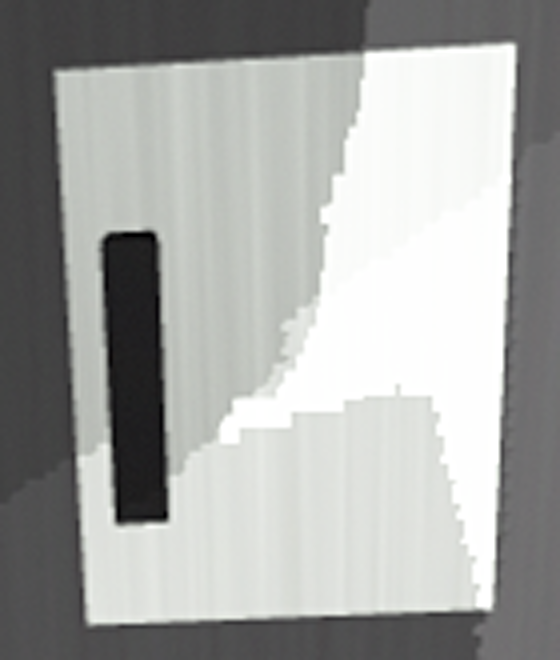

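View pics/w13b.png

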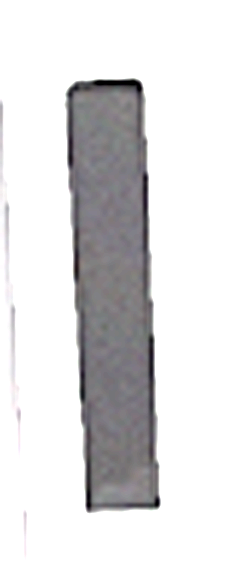

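```bash
python3 - <<'E'
from h import *
import pickle
from workcell import robot
o,I=pickle.load(open('pics/w13.pkl','rb'))
f=lambda X,Y,z: px2w(I,230+(X+.5)/4-.5,55+(Y+.5)/4-.5,z)[:2]
c=np.array([f(55,70,.004),f(516,43,.004),f(492,610,.004),f(89,625,.004)])
print(c,c.mean(0),[np.linalg.norm(c[i]-c[(i+1)%4]) for i in range(4)])
for i,j in ((0,1),(3,2)): print(np.degrees(np.arctan2(*(c[j]-c[i])[::-1])))
for i,j in ((3,0),(2,1)): d=c[j]-c[i];print(np.degrees(np.arctan2(-d[0],d[1])))
g=lambda X,Y,z: px2w(I,245+(X+.5)/6-.5,100+(Y+.5)/6-.5,z)[:2]
r=np.array([g(70,85,.038),g(141,85,.038),g(157,505,.038),g(88,507,.038)])
print('rib',r,r.mean(0),[np.linalg.norm(r[i]-r[(i+1)%4]) for i in range(4)])
d=(r[0]+r[1]-r[2]-r[3]);print(np.degrees(np.arctan2(-d[0],d[1])))
E
```

```text
[[0.42754336 0.39053617]
 [0.52768028 0.39275428]
 [0.53055503 0.26233387]
 [0.430698   0.26035119]] [0.47911917 0.32649388] [np.float64(0.10016148486457171), np.float64(0.13045208830871263), np.float64(0.09987670939229439), np.float64(0.13022318888578624)]
1.268937146771831
1.1374642479113872
1.3881197267222583
1.2627189729898063
rib [[0.43871334 0.35630958]
 [0.44823698 0.35603372]
 [0.44948267 0.29755333]
 [0.43958559 0.2974781 ]] [0.44400465 0.32684368] [np.float64(0.0095276296426601), np.float64(0.05849364942290373), np.float64(0.00989737130123949), np.float64(0.05883795086963997)]
1.034298965745746
```

```bash
python3 - <<'E'
from h import *
from workcell import robot
plan(robot.get_obs(),[.4441,.3257,.09],91.25,step=22)
E
```

```text
[[[6.5, 1.1, 16.8], [-0.006, 0.002, -0.011]], [[6.4, 1.1, 16.8], [-0.005, 0.002, -0.01]], [[6.4, 1.0, 16.8], [-0.006, 0.002, -0.011]], [[6.3, 1.0, 16.9], [-0.005, 0.001, -0.01]], [[6.3, 1.1, 16.8], [-0.006, 0.002, -0.011]]]
n 5 end [0.4441 0.3257 0.09  ]
```

Call:
send_rows:
  moves:
    - [[6.5, 1.1, 17], [-0.006, 0.002, -0.011]]
    - [[6.5, 1.1, 17], [-0.006, 0.002, -0.011]]
    - [[6.5, 1, 17], [-0.006, 0.002, -0.011]]
    - [[6.5, 1, 17], [-0.006, 0.002, -0.011]]
    - [[6, 1, 14], [-0.006, 0.002, -0.011]]

```text
t: 11.3
ee_pos: [0.4519, 0.3185, 0.0894]
ee_rot: [179.6, 0.1, 90.6]
contact_force: [0.4, 0.3, -0.2]
finger_gap: 0.0854
```

Call:
send_rows:
  moves:
    - [[0, 0, 0], [0, 0, 0]]
    - [[0, 0, 0], [0, 0, 0]]

```text
t: 11.5
ee_pos: [0.4526, 0.3156, 0.0871]
ee_rot: [179.8, 0.3, 90.4]
contact_force: [0.3, -0.6, 0.0]
finger_gap: 0.0858
```

```bash
python3 - <<'E'
from h import *
from workcell import robot
show(robot.get_obs())
plan(robot.get_obs(),[.4441,.3257,.06],91.25,step=22)
E
```

```text
t11.50 pos [0.4526 0.3156 0.0871] rot [179.81   0.26  90.42] F [ 0.3 -0.6  0. ] gap 0.0858
[[[5.2, -4.3, 13.5], [0.002, 0.002, -0.007]], [[5.1, -4.2, 13.6], [0.001, 0.002, -0.007]]]
n 2 end [0.4441 0.3257 0.06  ]
```

Call:
send_rows:
  moves:
    - [[5.2, -4.3, 10], [0.002, 0.002, -0.007]]
    - [[5.1, -4.2, 10], [0.001, 0.002, -0.007]]
    - [[0, 0, 0], [0, 0, 0]]
    - [[0, 0, 0], [0, 0, 0]]

```text
t: 11.9
ee_pos: [0.445, 0.3251, 0.0669]
ee_rot: [179.9, -0.0, 91.1]
contact_force: [-0.4, 0.5, -0.6]
finger_gap: 0.0853
```

```bash
python3 look.py w14; python3 - <<'E'
from h import *
from workcell import robot
plan(robot.get_obs(),[.4441,.3257,.031],91.25,step=12)
E
```

```text
t11.90 pos [0.445  0.3251 0.0669] rot [ 1.799e+02 -1.000e-02  9.109e+01] F [-0.4  0.5 -0.6] gap 0.0853
t11.95 pos [0.4449 0.3251 0.0669] rot [ 1.7991e+02 -1.0000e-02  9.1090e+01] F [ 0.7 -0.3 -0.3] gap 0.0857
[[[0.2, -0.3, 12.0], [0.001, -0.0, -0.001]], [[0.2, -0.3, 11.9], [0.0, -0.0, -0.001]], [[0.2, -0.2, 12.0], [0.001, -0.0, -0.001]]]
n 3 end [0.4441 0.3257 0.031 ]
```

View pics/w14.png

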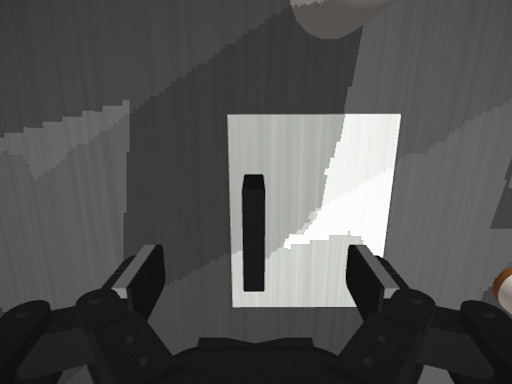

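Call:
send_rows:
  moves:
    - [[0.3, -0.3, 11], [0, 0, -0.001]]
    - [[0.2, -0.3, 11], [0, 0, -0.001]]
    - [[0.2, -0.2, 10], [0, 0, -0.001]]
    - [[0, 0, 0], [0, 0, 0]]
    - [[0, 0, 0], [0, 0, 0]]

```text
t: 12.45
ee_pos: [0.4442, 0.3257, 0.032]
ee_rot: [179.9, 0.0, 91.3]
contact_force: [0.0, 0.4, 0.1]
finger_gap: 0.0855
```

```bash
python3 - <<'E'
from h import *
from workcell import robot
show(robot.get_obs())
plan(robot.get_obs(),[.4441,.3257,.031],91.25,step=12)
E
```

```text
t12.45 pos [0.4442 0.3257 0.032 ] rot [1.799e+02 1.000e-02 9.128e+01] F [0.  0.4 0.1] gap 0.0855
[[[0.0, -0.1, 1.0], [0.002, 0.0, 0.0]]]
n 1 end [0.4441 0.3257 0.031 ]
```

Call:
send_rows:
  moves:
    - [[0, 0, 0.5], [0, 0, 0]]
    - [[0, 0, 0], [0, 0, 0]]
    - [[0, 0, 0], [0, 0, 0]]
    - [[0, 0, 0], [0, 0, 0]]
    - [[0, 0, 0], [0, 0, 0]]
  fingers: -1
  grip_force: 80

```text
t: 12.95
ee_pos: [0.4447, 0.326, 0.0323]
ee_rot: [179.8, -0.0, 91.3]
contact_force: [-6.6, 0.3, 5.8]
finger_gap: 0.0124
```

Call:
send_rows:
  moves:
    - [[0, 0, 0], [0, 0, 0]]
    - [[0, 0, 0], [0, 0, 0]]
    - [[0, 0, 0], [0, 0, 0]]

```text
t: 13.25
ee_pos: [0.4447, 0.326, 0.0325]
ee_rot: [179.8, -0.0, 91.3]
contact_force: [0.2, 0.0, 0.1]
finger_gap: 0.0105
```

```bash
python3 look.py w15
```

```text
t13.25 pos [0.4447 0.326  0.0325] rot [ 1.7982e+02 -4.0000e-02  9.1250e+01] F [0.2 0.  0.1] gap 0.0105
t13.30 pos [0.4448 0.326  0.0325] rot [ 1.7982e+02 -4.0000e-02  9.1250e+01] F [0.6 0.6 1.3] gap 0.0105
```

View pics/w15.png

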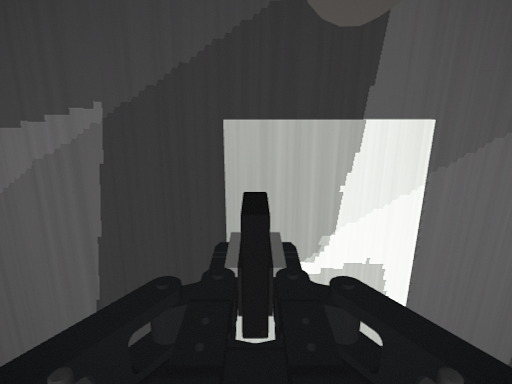

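Call:
send_rows:
  moves:
    - [[0, 0, -15], [0, 0, 0]]
    - [[0, 0, -30], [0, 0, 0]]
    - [[0, 0, -30], [0, 0, 0]]
    - [[0, 0, -15], [0, 0, 0]]
    - [[0, 0, 0], [0, 0, 0]]

```text
t: 13.8
ee_pos: [0.4431, 0.3256, 0.1279]
ee_rot: [180.0, 0.0, 91.3]
contact_force: [0.3, 0.0, -1.8]
finger_gap: 0.0103
```

```bash
python3 look.py w16; python3 - <<'E'
from h import *
from workcell import robot
plan(robot.get_obs(),[.496,.042,.125],82.1,step=36)
E
```

```text
t13.80 pos [0.4431 0.3256 0.1279] rot [1.7999e+02 4.0000e-02 9.1320e+01] F [ 0.3  0.  -1.8] gap 0.0103
t13.85 pos [0.4429 0.3253 0.1269] rot [-1.7998e+02  7.0000e-02  9.1320e+01] F [-0.1  0.7 -1.5] gap 0.0107
[[[-31.6, 5.2, 0.3], [-0.0, 0.0, 0.018]], [[-31.5, 5.7, 0.2], [-0.0, 0.0, 0.018]], [[-31.4, 6.3, 0.3], [-0.0, 0.0, 0.018]], [[-31.3, 6.9, 0.2], [-0.0, 0.0, 0.018]], [[-31.1, 7.4, 0.3], [-0.0, 0.0, 0.018]]]
[[[-31.0, 8.0, 0.2], [-0.0, 0.0, 0.018]], [[-30.9, 8.6, 0.3], [-0.0, 0.0, 0.018]], [[-30.7, 9.1, 0.2], [-0.0, 0.001, 0.017]], [[-30.5, 9.6, 0.2], [-0.0, 0.0, 0.018]]]
n 9 end [0.496 0.042 0.125]
```

View pics/w16.png

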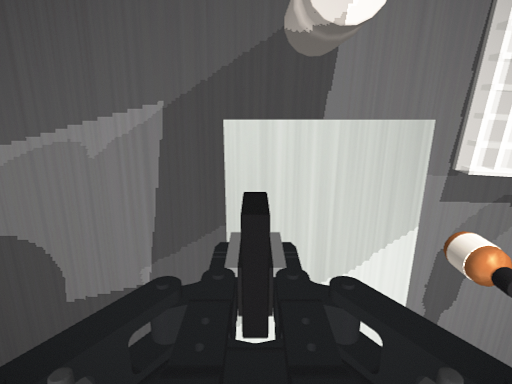

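Call:
send_rows:
  moves:
    - [[-31.5, 5, 0], [0, 0, 0.018]]
    - [[-31.5, 6, 0], [0, 0, 0.018]]
    - [[-31.5, 6, 0], [0, 0, 0.018]]
    - [[-31.5, 7, 0], [0, 0, 0.018]]
    - [[-31, 7, 0], [0, 0, 0.018]]

```text
t: 14.35
ee_pos: [0.4689, 0.1675, 0.1237]
ee_rot: [-179.7, -0.0, 86.6]
contact_force: [0.7, 0.1, -1.4]
finger_gap: 0.0108
```

Call:
send_rows:
  moves:
    - [[-31, 8, 0], [0, 0, 0.018]]
    - [[-31, 8, 0], [0, 0, 0.018]]
    - [[-25, 8, 0], [0, 0, 0.018]]
    - [[-10, 4, 0], [0, 0, 0.018]]
    - [[0, 0, 0], [0, 0, 0]]

```text
t: 14.85
ee_pos: [0.4865, 0.0586, 0.1191]
ee_rot: [-179.2, 0.2, 81.8]
contact_force: [-0.2, 0.4, -1.7]
finger_gap: 0.0107
```

Call:
send_rows:
  moves:
    - [[0, 0, 0], [0, 0, 0]]

```text
t: 14.95
ee_pos: [0.4861, 0.0595, 0.1188]
ee_rot: [-179.2, 0.2, 81.9]
contact_force: [-0.2, -1.1, -2.0]
finger_gap: 0.0103
```

```bash
python3 look.py w17; python3 - <<'E'
from h import *
from workcell import robot
plan(robot.get_obs(),[.496,.042,.1],82.1,step=36)
E
```

```text
t14.95 pos [0.4861 0.0595 0.1188] rot [-179.2     0.22   81.88] F [-0.2 -1.1 -2. ] gap 0.0103
t15.00 pos [0.486  0.0598 0.1188] rot [-179.2     0.22   81.93] F [-0.2 -0.1 -1.9] gap 0.0107
[[[-16.1, 12.6, 18.7], [-0.014, 0.004, -0.003]]]
n 1 end [0.496 0.042 0.1  ]
```

View pics/w17.png

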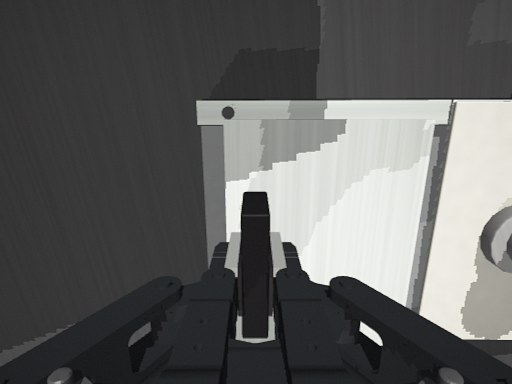

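```bash
python3 - <<'E'
from h import *
import pickle
from workcell import robot
for n,pts in (('w16',[(223.5,120),(435,120)]),('w15',[(223.5,120),(435,120)])):
    o,I=pickle.load(open(f'pics/{n}.pkl','rb')); Rt,p=T(o)
    K,Rm,t=cam(I); c=-Rm.T@t
    for u,v in pts:
        d=Rt.T@Rm.T@np.linalg.inv(K)@[u,v,1]; cc=Rt.T@(c-p); print(n,(cc+d*(.0285-cc[2])/d[2])*1000)
E
```

```text
w16 [ 64.47600214 -15.01965332  28.5       ]
w16 [64.48574613 84.60742973 28.5       ]
w15 [ 64.4647571  -15.01081323  28.5       ]
w15 [64.47082502 84.61668812 28.5       ]
```

Call:
send_rows:
  moves:
    - [[-8, 6, 8], [-0.007, 0.002, -0.002]]
    - [[-8, 6, 8], [-0.007, 0.002, -0.002]]
    - [[0, 0, 0], [0, 0, 0]]
    - [[0, 0, 0], [0, 0, 0]]

```text
t: 15.4
ee_pos: [0.4958, 0.0445, 0.1008]
ee_rot: [180.0, -0.1, 82.5]
contact_force: [-1.1, 0.4, -1.2]
finger_gap: 0.0108
```

```bash
python3 - <<'E'
from h import *
from workcell import robot
plan(robot.get_obs(),[.4964,.042,.07],82.1,step=36)
E
```

```text
[[[-2.5, 0.9, 30.8], [0.001, -0.002, 0.008]]]
n 1 end [0.4964 0.042  0.07  ]
```

Call:
send_rows:
  moves:
    - [[-1.5, 0.5, 13], [0, -0.001, 0.004]]
    - [[-1, 0.4, 13], [0, -0.001, 0.004]]
    - [[0, 0, 0], [0, 0, 0]]
    - [[0, 0, 0], [0, 0, 0]]

```text
t: 15.8
ee_pos: [0.496, 0.0424, 0.072]
ee_rot: [-180.0, 0.0, 82.1]
contact_force: [0.3, 0.4, -1.6]
finger_gap: 0.0107
```

```bash
python3 - <<'E'
from h import *
from workcell import robot
show(robot.get_obs())
plan(robot.get_obs(),[.4964,.042,.0642],82.1,step=36)
E
```

```text
t15.80 pos [0.496  0.0424 0.072 ] rot [-179.98    0.     82.09] F [ 0.3  0.4 -1.6] gap 0.0107
[[[-0.4, 0.4, 7.8], [-0.0, 0.0, -0.0]]]
n 1 end [0.4964 0.042  0.0642]
```

Call:
send_rows:
  moves:
    - [[-0.4, 0.4, 5], [0, 0, 0]]
    - [[0, 0, 2.5], [0, 0, 0]]
    - [[0, 0, 0], [0, 0, 0]]

```text
t: 16.1
ee_pos: [0.4966, 0.0423, 0.0641]
ee_rot: [-180.0, -0.0, 82.1]
contact_force: [0.1, -0.7, -1.9]
finger_gap: 0.0109
```

Call:
send_rows:
  moves:
    - [[0, 0, 1], [0, 0, 0]]
    - [[0, 0, 1], [0, 0, 0]]
    - [[0, 0, 0], [0, 0, 0]]

```text
t: 16.4
ee_pos: [0.4969, 0.0423, 0.0626]
ee_rot: [179.9, -0.0, 82.1]
contact_force: [0.2, 0.5, -1.1]
finger_gap: 0.0104
```

Call:
send_rows:
  moves:
    - [[0, 0, 1], [0, 0, 0]]
    - [[0, 0, 1], [0, 0, 0]]

```text
t: 16.6
ee_pos: [0.497, 0.0423, 0.0624]
ee_rot: [179.9, 0.1, 82.1]
contact_force: [-5.2, -0.5, 15.0]
finger_gap: 0.0108
```

Call:
send_rows:
  moves:
    - [[0, 0, -1.2], [0, 0, 0]]
    - [[0, 0, -0.4], [0, 0, 0]]
    - [[0, 0, 0], [0, 0, 0]]

```text
t: 16.9
ee_pos: [0.4974, 0.0423, 0.0646]
ee_rot: [179.8, 0.0, 82.1]
contact_force: [0.4, 0.1, -2.1]
finger_gap: 0.0102
```

```bash
python3 - <<'E'
from h import *
from workcell import robot
show(robot.get_obs())
plan(robot.get_obs(),[.5449,.0352,.0638],82.1,step=10)
E
```

```text
t16.90 pos [0.4974 0.0423 0.0646] rot [1.7982e+02 4.0000e-02 8.2100e+01] F [ 0.4  0.1 -2.1] gap 0.0102
[[[-0.1, 9.6, 0.2], [0.001, 0.0, 0.0]], [[-0.1, 9.6, 0.2], [0.001, 0.0, 0.0]], [[-0.1, 9.6, 0.2], [0.0, 0.0, 0.0]], [[-0.1, 9.6, 0.1], [0.001, 0.0, 0.0]], [[-0.1, 9.6, 0.2], [0.0, 0.001, 0.0]]]
n 5 end [0.5449 0.0353 0.0638]
```

Call:
send_rows:
  moves:
    - [[0, 0, 0.8], [0.003, 0, 0]]
    - [[0, 6, 0.2], [0, 0, 0]]
    - [[0, 6, 0], [0, 0, 0]]
    - [[0, 0, 0], [0, 0, 0]]

```text
t: 17.3
ee_pos: [0.5105, 0.0404, 0.063]
ee_rot: [-180.0, 0.0, 82.1]
contact_force: [-0.8, 0.6, -1.4]
finger_gap: 0.0106
```

```bash
python3 look.py w18; python3 - <<'E'
from h import *
from workcell import robot
plan(robot.get_obs(),[.5449,.0352,.0635],82.1,step=10)
im=robot.capture("scene")[:,:,::-1].copy();crop(im,210,130,370,260,4,"pics/s18.png")
E
```

```text
t17.30 pos [0.5105 0.0404 0.063 ] rot [-1.7998e+02  3.0000e-02  8.2090e+01] F [-0.8  0.6 -1.4] gap 0.0106
t17.35 pos [0.51   0.0404 0.063 ] rot [-1.7995e+02  4.0000e-02  8.2100e+01] F [-0.7 -0.1 -1.7] gap 0.0106
[[[-0.1, 8.8, -0.1], [-0.0, 0.0, -0.0]], [[-0.1, 8.8, -0.1], [-0.0, 0.0, -0.0]], [[-0.1, 8.8, -0.2], [-0.0, 0.0, -0.0]], [[-0.1, 8.9, -0.1], [-0.001, 0.001, -0.0]]]
n 4 end [0.5449 0.0352 0.0635]
```

View pics/w18.png

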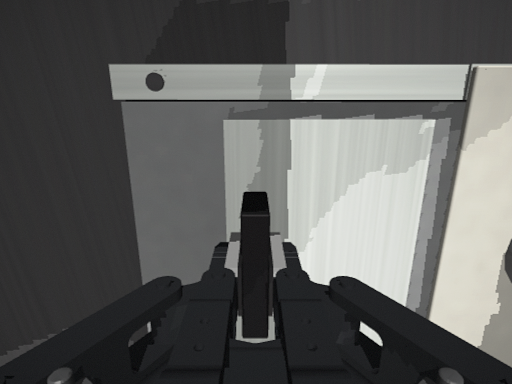

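View pics/s18.png

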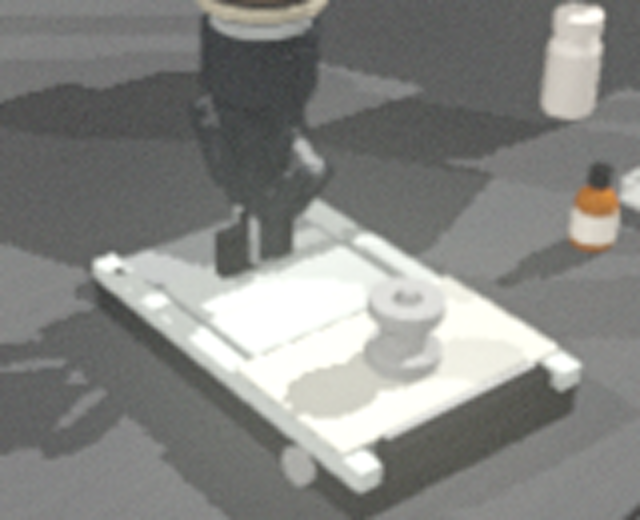

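```bash
python3 - <<'E'
from h import *
im=cv2.imread("pics/w18.png");crop(im,400,50,512,330,2.1,"pics/w18a.png")
E
```

```text
(no output)
```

View pics/w18a.png

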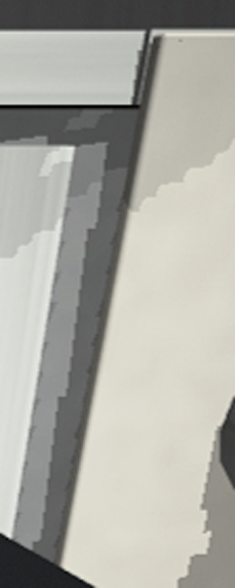

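```bash
python3 - <<'E'
from h import *
import pickle
o,I=pickle.load(open('pics/w18.pkl','rb'));Rt,p=T(o)
f=lambda X,Y,z: px2w(I,400+(X+.5)/2.1-.5,50+(Y+.5)/2.1-.5,z)
for P in (f(158,40,.042),f(110,310,.042),f(63,562,.042),f(75,148,.0345),f(18,520,.0345)):
    print(P,(Rt.T@(P-p)*1000).round(1))
E
```

```text
[0.61516745 0.11288621 0.042     ] [86.2 93.7 21. ]
[0.60792909 0.05572406 0.042     ] [28.6 94.4 21. ]
[ 0.59877515 -0.01203695  0.042     ] [-39.7  94.7  21. ]
[0.60318611 0.09244752 0.0345    ] [64.4 84.7 28.5]
[ 0.59075309 -0.00356233  0.0345    ] [-32.5  85.6  28.5]
```

Call:
send_rows:
  moves:
    - [[0, 7, 0], [0, 0, 0]]
    - [[0, 7, 0], [0, 0, 0]]
    - [[0, 0, 0], [0, 0, 0]]

```text
t: 17.7
ee_pos: [0.5245, 0.0385, 0.0629]
ee_rot: [-179.9, 0.0, 82.1]
contact_force: [-0.2, -0.5, -1.4]
finger_gap: 0.0108
```

```bash
python3 - <<'E'
from h import *
from workcell import robot
show(robot.get_obs())
plan(robot.get_obs(),[.5449,.0352,.0635],82.1,step=10)
E
```

```text
t17.70 pos [0.5245 0.0385 0.0629] rot [-1.7993e+02  5.0000e-02  8.2120e+01] F [-0.2 -0.5 -1.4] gap 0.0108
[[[-0.1, 6.9, -0.2], [-0.0, 0.0, 0.0]], [[-0.2, 6.9, -0.2], [-0.001, 0.0, 0.0]], [[-0.1, 6.9, -0.2], [-0.0, 0.001, 0.0]]]
n 3 end [0.5449 0.0352 0.0635]
```

Call:
send_rows:
  moves:
    - [[0, 7, -0.2], [0, 0, 0]]
    - [[0, 7, -0.2], [0, 0, 0]]
    - [[0, 0, 0], [0, 0, 0]]

```text
t: 18.0
ee_pos: [0.5398, 0.0363, 0.0633]
ee_rot: [-179.9, 0.0, 82.1]
contact_force: [0.7, 1.1, -1.3]
finger_gap: 0.0105
```

```bash
python3 - <<'E'
from h import *
from workcell import robot
show(robot.get_obs())
plan(robot.get_obs(),[.5449,.0352,.0635],82.1,step=10)
E
```

```text
t18.00 pos [0.5398 0.0363 0.0633] rot [-1.7993e+02  5.0000e-02  8.2120e+01] F [ 0.7  1.1 -1.3] gap 0.0105
[[[-0.4, 5.2, -0.2], [-0.001, 0.001, 0.0]]]
n 1 end [0.5449 0.0352 0.0635]
```

Call:
send_rows:
  moves:
    - [[-0.4, 5, 0], [-0.001, 0.001, 0]]
    - [[0, 0, 0], [0, 0, 0]]
    - [[0, 0, 0], [0, 0, 0]]

```text
t: 18.3
ee_pos: [0.545, 0.0351, 0.0631]
ee_rot: [-180.0, -0.0, 82.1]
contact_force: [0.1, 0.8, -1.2]
finger_gap: 0.0103
```

```bash
python3 look.py w19; python3 - <<'E'
from h import *
from workcell import robot
show(robot.get_obs())
plan(robot.get_obs(),[.5449,.0352,.0625],82.1,step=10)
im=robot.capture("scene")[:,:,::-1].copy();crop(im,210,130,370,260,4,"pics/s19.png")
E
```

```text
t18.30 pos [0.545  0.0351 0.0631] rot [-1.7997e+02 -2.0000e-02  8.2100e+01] F [ 0.1  0.8 -1.2] gap 0.0103
t18.35 pos [0.5451 0.035  0.0631] rot [-1.7998e+02 -1.0000e-02  8.2100e+01] F [ 0.4 -0.7 -0.8] gap 0.0105
t18.35 pos [0.5451 0.035  0.0631] rot [-1.7998e+02 -1.0000e-02  8.2100e+01] F [ 0.4 -0.7 -0.8] gap 0.0105
[[[0.1, -0.2, 0.6], [-0.0, -0.0, 0.0]]]
n 1 end [0.5449 0.0352 0.0625]
```

View pics/w19.png

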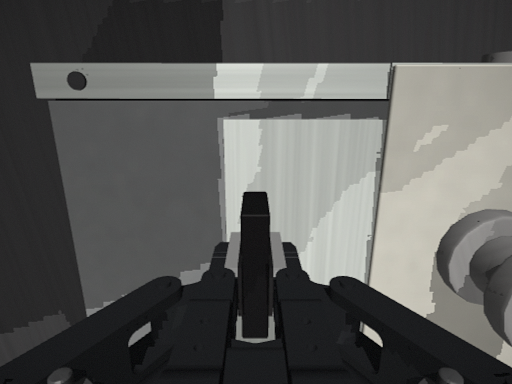

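View pics/s19.png

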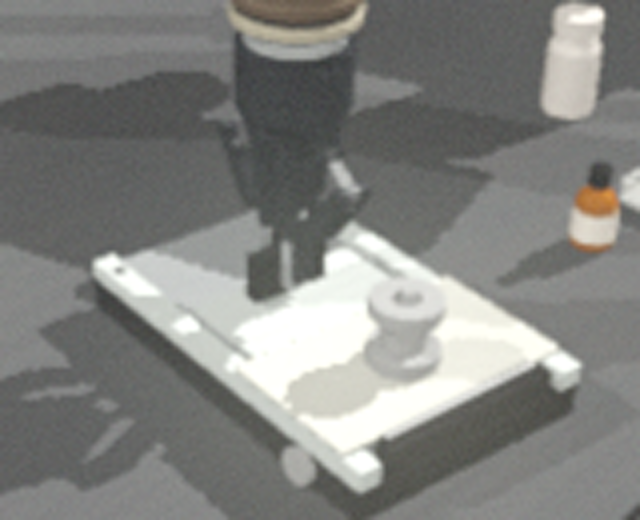

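Call:
send_rows:
  moves:
    - [[0, 0, 0.6], [0, 0, 0]]
    - [[0, 0, 0.5], [0, 0, 0]]
    - [[0, 0, 0.5], [0, 0, 0]]

```text
t: 18.7
ee_pos: [0.5449, 0.0351, 0.0625]
ee_rot: [180.0, 0.0, 82.1]
contact_force: [-2.0, -0.2, 5.8]
finger_gap: 0.0108
```

```bash
python3 look.py w20; python3 - <<'E'
from h import *
import pickle
o,I=pickle.load(open('pics/w19.pkl','rb'));Rt,p=T(o)
for u,v in ((393,67),(379,200),(371,280)):
    P=px2w(I,u,v,.042);print((Rt.T@(P-p)*1000).round(1))
E
```

```text
t18.70 pos [0.5449 0.0351 0.0625] rot [1.7999e+02 2.0000e-02 8.2120e+01] F [-2.  -0.2  5.8] gap 0.0108
t18.75 pos [0.5449 0.0351 0.0625] rot [1.7999e+02 2.0000e-02 8.2120e+01] F [-2.  -0.7  4.1] gap 0.0106
[86.9 58.7 21.1]
[27.2 59.5 21.1]
[-16.7  60.3  21. ]
```

Call:
send_rows:
  moves:
    - [[0, 0, 0.8], [0, 0, 0]]
    - [[0, 0, 0.8], [0, 0, 0]]

```text
t: 18.95
ee_pos: [0.5449, 0.0351, 0.0625]
ee_rot: [179.9, 0.1, 82.1]
contact_force: [-3.8, -1.0, 9.9]
finger_gap: 0.0109
```

```bash
python3 - <<'E'
from h import *
from workcell import robot
for n in range(3):
    show(robot.get_obs()); im=robot.capture("top")
E
```

```text
t18.95 pos [0.5449 0.0351 0.0625] rot [1.7994e+02 6.0000e-02 8.2110e+01] F [-3.8 -1.   9.9] gap 0.0109
t19.00 pos [0.5449 0.0351 0.0625] rot [1.7994e+02 7.0000e-02 8.2120e+01] F [-4.  -0.7  9. ] gap 0.0106
t19.05 pos [0.5449 0.0351 0.0625] rot [1.7994e+02 6.0000e-02 8.2120e+01] F [-2.5 -1.   8.6] gap 0.0104
```

```bash
python3 look.py w21; python3 - <<'E'
from h import *
from workcell import robot
im=robot.capture("top")[:,:,::-1].copy();crop(im,100,60,440,285,2.2,"pics/t21.png")
im=robot.capture("scene")[:,:,::-1].copy();crop(im,100,100,420,340,2.4,"pics/s21.png")
for k in range(4): show(robot.get_obs()); robot.capture("top")
E
```

```text
t19.10 pos [0.5449 0.0351 0.0625] rot [1.7994e+02 6.0000e-02 8.2120e+01] F [-3.2 -0.7  8.6] gap 0.0109
t19.15 pos [0.5449 0.0351 0.0625] rot [1.7994e+02 6.0000e-02 8.2120e+01] F [-3.5 -0.6  8.8] gap 0.0107
t19.25 pos [0.5449 0.0351 0.0625] rot [1.7994e+02 6.0000e-02 8.2110e+01] F [-2.9 -0.5  9.1] gap 0.0108
t19.30 pos [0.5449 0.0351 0.0625] rot [1.7994e+02 6.0000e-02 8.2120e+01] F [-3.7 -1.   8. ] gap 0.0110
t19.35 pos [0.5449 0.0351 0.0625] rot [1.7994e+02 6.0000e-02 8.2110e+01] F [-3.4 -1.3  7.6] gap 0.0104
t19.40 pos [0.5448 0.0351 0.0624] rot [1.7995e+02 6.0000e-02 8.2120e+01] F [-4.  -0.   8.9] gap 0.0106
```

View pics/w21.png

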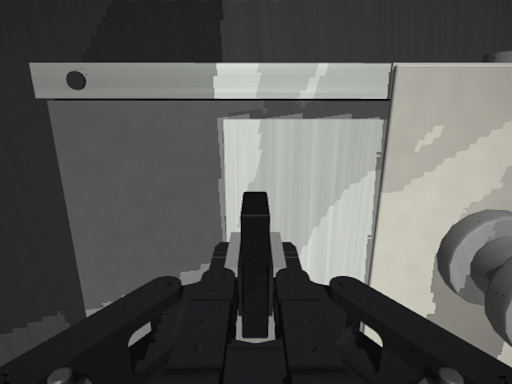

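View pics/s21.png

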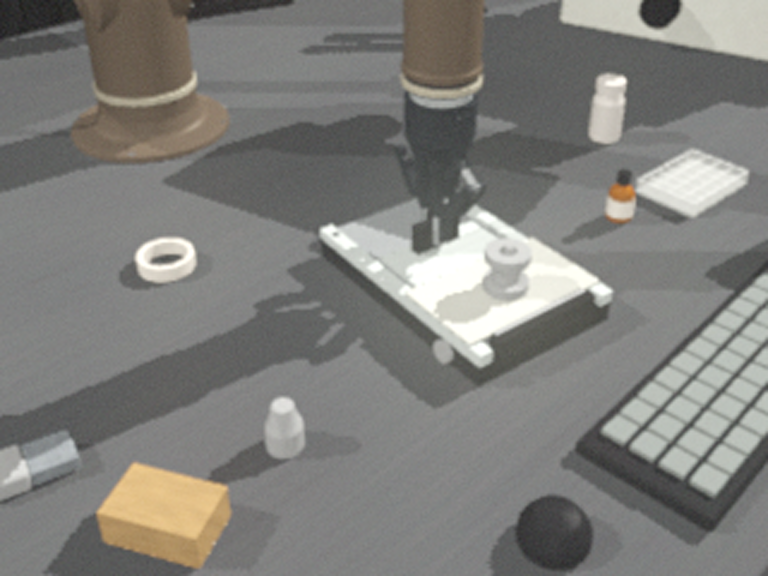

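View pics/t21.png

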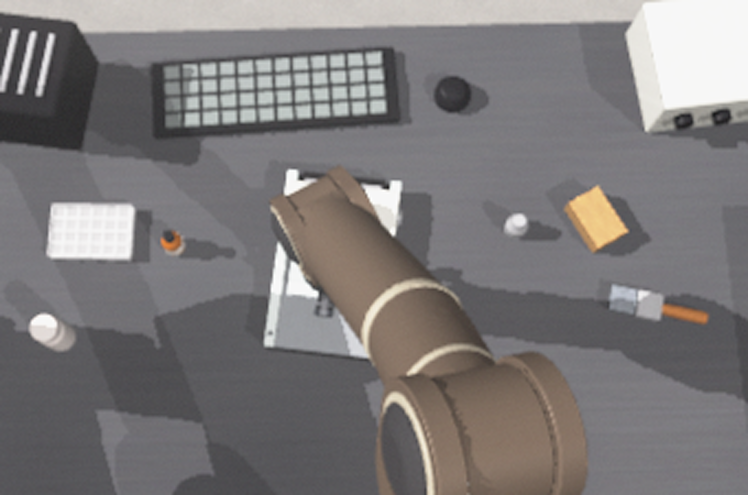

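Call:
send_rows:
  moves:
    - [[0, 0, 0.9], [0, 0, 0]]
    - [[0, 0, 0.9], [0, 0, 0]]

```text
t: 19.65
ee_pos: [0.5449, 0.0351, 0.0625]
ee_rot: [179.9, 0.1, 82.1]
contact_force: [-3.8, -1.3, 10.0]
finger_gap: 0.011
```

```bash
python3 - <<'E'
from h import *
from workcell import robot
for k in range(4): show(robot.get_obs()); robot.capture("scene")
E
```

```text
t19.65 pos [0.5449 0.0351 0.0625] rot [1.7989e+02 1.1000e-01 8.2110e+01] F [-3.8 -1.3 10. ] gap 0.0110
t19.70 pos [0.5449 0.0351 0.0625] rot [1.7989e+02 1.1000e-01 8.2110e+01] F [-4.1 -1.2 10.2] gap 0.0108
t19.75 pos [0.5449 0.0352 0.0625] rot [1.7989e+02 1.1000e-01 8.2110e+01] F [-3.7 -0.8 10. ] gap 0.0109
t19.80 pos [0.5449 0.0351 0.0625] rot [1.7989e+02 1.1000e-01 8.2110e+01] F [-3.2 -0.4 10.9] gap 0.0106
```

Steady at about 10 N, so I'm handing in.

```bash
python3 -c "
from workcell import robot
print(robot.hand_in()); o=robot.get_obs(); print(o['t'],o['ee_pos'],o['contact_force'])"
```

```text
the job is handed in; nothing more can be done
None
the job is handed in; nothing more can be done
```

I handed the job in at about 19.8 s, with the spool on the spindle, the shield tucked under the cover, and the gripper still pressing on it.

- **Spool:** It was lowered over the spindle onto the cover and released. The pictures show it fully down, on the spindle axis within about 1 mm, and the cover looks level.
- **Shield:** It was taken by its rib, laid between the rails and slid in about 0.5–1 mm above the bed. The cover edge measured at tool y of about 59.6 mm and the shield's front at 85 mm, so it is tucked in about 25 mm. It is square to the edge within about 0.5°, and the cover did not visibly lift.
- **Final hold:** The gripper still grips the rib, set to 80 N. The downward push read 10–11 N and held steady; adding the shield's weight, the push on the bed is about 12 N. A side force of 3–4 N remained.
- **Other things:** The final scene and top pictures show them in their original places.

No check failed. One small disagreement: the finger opening read about 1.5–2 mm below the given sizes of both gripped parts, which I took as a sensor offset.

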